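# Load the test fixture, close its safety cover and start the test

### The arm

A 6-joint arm with a two-finger parallel gripper is mounted at the origin on the work surface. World frame = base frame: x ahead of the robot, y to its left, z up, the work surface at z = 0. Lengths are in m, angles in rad, forces in N, time in s.
With the tool pointing down it reaches from about 0.325 to 0.9 m from the base axis. Payload 6.1 kg.
Tool frame: the origin (TCP) lies between the finger pads; the fingertips stand 22 mm ahead of it and the grasp point (between the pads) lies 3 mm ahead of it; x points along the fingers, z is the direction in which the jaws open and shut, and the axes are right-handed (so a half turn about x gives the same grasp; the last joint's range is limited). The gripper opens to 87 mm and grips with 3 to 60 N. Pads are 19 mm wide; open, the fingers measure 117 mm over their backs; the gripper's body (75 mm by 190 mm) begins 51 mm behind the grasp point.
Start: joints at [-1.392, 0.22, 1.526, -0, 1.395, -0.126], TCP at [0.188, -0.596, 0.245] pointing down, gripper open.
Joint ranges: [-2.98, 2.98], [-0.91, 2.08], [0.09, 2.57], [-1.24, 4.39], [0.2, 2.65], [-2.68, 2.68]. Speed limits (rad/s): [2.57, 2.57, 3.01, 3.14, 3.14, 3.14].

### API

Orientations are given as a unit quaternion [x, y, z, w].
In Python, from station import r, grab_frame, get_calibration gives the robot as it stands.
- The arm moves only by the tool carry_out, never from a script. Its argument "motion" is a list of rows, each a list of 7 numbers: the shift along the tool's x, y, z in m, then the turn, a rotation vector about the tool's x, y, z in rad, then the finger opening in m, from 0 to 0.087. In form: [[dx, dy, dz, wx, wy, wz, jaw], ...]. A call has 1 to 8 rows; each row is the pose to reach, as a shift and turn from the pose commanded when the call began, along the tool's axes at that moment; what a row does not reach only later rows make up. A row lasts 1/12 s, in which the tool goes at most 41.7 mm and 7.16 degrees, less where a joint would pass 70% of its speed; a pose out of reach is approached as far as the arm can. A call with a gripper value outside its range is refused whole. The fingers move at their own pace and stop on an object; the grip force is fixed at half the most. Time passes only in rows, so rows that repeat a pose let the fingers close. It gives the time, the measured TCP pose, the force and the opening at its end, in the units of the state.
- r.sense(): the state, without advancing time (a new reading comes with each control period).
- grab_frame(name): name is "scene" or "top" or "wrist"; returns (picture, depth): 384x512x3 uint8, red, green, blue; 384x512 float32, m along the optical axis (not along the pixel's ray), 0 where there is no reading.
- get_calibration(name): a dict with "fx", "fy", "cx", "cy" (pixels), "R" (3x3) and "t" (3): a world point X has camera coordinates R X + t. Camera axes: x right, y down, z forward; pixel columns grow to the right and rows downward; lengths in m; the calibration is good to about 2 mm. A picture is of the moment at which its call begins: read the wrist's pose just before it. get_calibration takes no time and is no camera call; for the wrist camera it gives the pose at the moment of the call.
- r.close_job(): hands the job in, once; it reports no verdict.
The state is a dict: "t": time; "q": joint angles; "qvel": joint speeds; "tau": joint torques, N m; "tcp_pos": TCP position; "tool_rot": TCP orientation; "force": force on the tool from outside, world axes, zero at the start; "wrist_torque": the same for the moment, N m; "grip_width": finger opening in m.
Only numpy, scipy, OpenCV 4.12 (cv2) and the standard library are available. Lean on these libraries where they do the work, as an engineer would, in place of code of your own. Each camera call takes 0.05 s, during which the arm holds its last target.

### The job

Take the yellow reference module out of the test fixture and lay it upright in its yellow tray, and load every green module there is into the fixture, one to a nest, gold contacts under the black contact block, each pushed fully home, flush and square into the corner of its nest against the back stop and the side fence. Then lower the safety cover gently until it is fully closed and, only with it closed, press the green start button right down and let go. Leave the tape, screwdriver, bottle, spool and brush where they are.

Things in the scene. Friction and masses are not known exactly. Their poses are not given: they have to be found in the camera images.
- fixture: fixed test fixture, 200 (x) x 320 (y) mm. Origin: centre of its underside; x points from its front (robot side) to its back, y to its left. Flat floor 40 mm above the table, inside walls that rise to 85 mm above the table, inside faces at x = -95, y = +-155 mm; along the right wall a ledge 24 mm wide, 10 mm high. Three nests side by side, hinged cover
- block_edge (a point): middle of the lower front edge of the black contact block, which runs along the back over all nests: its overhang reaches forward to fixture x = +38 mm, underside 10 mm and top 28 mm above the floor. Beneath it, the back stop is an upright face at fixture x = +50 mm, so the overhang is 12 mm deep. Axes as the fixture's
- nest_1 (a point): right nest (fixture x = 15, y = -88, z = 40 mm = floor; fixture's axes): where a module's origin lies when fully home, pads edge on the back stop (35 mm off in +x), left edge on the side fence: blue bar 8 mm wide, 10 mm high, fixture x = -20 to 38 mm, its face 24 mm off in +y. Stop and fence form the nest's corner; its right and front sides are open
- nest_2 (a point): middle nest (fixture x = 15, y = 0, z = 40 mm = floor; fixture's axes): where a module's origin lies when fully home, pads edge on the back stop (35 mm off in +x), left edge on the side fence: blue bar 8 mm wide, 10 mm high, fixture x = -20 to 38 mm, its face 24 mm off in +y. Stop and fence form the nest's corner; its right and front sides are open
- nest_3 (a point): left nest (fixture x = 15, y = 88, z = 40 mm = floor; fixture's axes): where a module's origin lies when fully home, pads edge on the back stop (35 mm off in +x), left edge on the side fence: blue bar 8 mm wide, 10 mm high, fixture x = -20 to 38 mm, its face 24 mm off in +y. Stop and fence form the nest's corner; its right and front sides are open
- cover (a joint): angle of the safety cover: 0 closed (level, on the walls), limit 1.75 rad, raised (about 1.5) at the start. Blue frame with clear panel, 200 x 320 x 12 mm, 0.4 kg, hinged along the fixture's back edge; its free front edge swings up and back. The stiff hinge holds it at any angle; 3 to 5 N at the handle moves it
- cover_handle (a point): middle of the cover's black handle: round bar parallel to the hinge, 110 mm long, 11 mm thick, 35 mm off the cover's free edge in the plane of the cover, a post at each end; 235 mm from the hinge axis; 91 mm above the table when closed. Axes turn with the cover
- cover_hinge (a point): middle of the cover's hinge axis, at fixture x = +100 mm, 85 mm above the table; the axis runs along fixture y. Axes turn with the cover
- module_a: loose power module to test, on the 2 mm blue mat at the right; may be absent. 0.16 kg, plate 70 (its x) x 48 x 6 mm thick, green board on top; black finned heat sink, a solid block 30 (x) x 24 (y) mm, 6 to 28 mm above the underside, centred at x = -6 mm: grip or push it there. Gold contact pads along the +x edge, white connector along the -x edge. Origin: centre of the underside, z up
- module_b: loose power module to test, on the 2 mm blue mat at the right; may be absent. 0.16 kg, plate 70 (its x) x 48 x 6 mm thick, green board on top; black finned heat sink, a solid block 30 (x) x 24 (y) mm, 6 to 28 mm above the underside, centred at x = -6 mm: grip or push it there. Gold contact pads along the +x edge, white connector along the -x edge. Origin: centre of the underside, z up
- module_c: loose power module to test, on the 2 mm blue mat at the right; may be absent. 0.16 kg, plate 70 (its x) x 48 x 6 mm thick, green board on top; black finned heat sink, a solid block 30 (x) x 24 (y) mm, 6 to 28 mm above the underside, centred at x = -6 mm: grip or push it there. Gold contact pads along the +x edge, white connector along the -x edge. Origin: centre of the underside, z up
- module_a_pads (a point): middle of the +x (gold pads) edge of module_a, at its underside, 35 mm from its origin
- module_b_pads (a point): middle of the +x (gold pads) edge of module_b, at its underside, 35 mm from its origin
- module_c_pads (a point): middle of the +x (gold pads) edge of module_c, at its underside, 35 mm from its origin
- reference: loose reference module, starts in the middle nest under the overhang. 0.16 kg, plate 70 (its x) x 48 x 6 mm thick, yellow board on top; black finned heat sink, a solid block 30 (x) x 24 (y) mm, 6 to 28 mm above the underside, centred at x = -6 mm: grip or push it there. Gold contact pads along the +x edge, white connector along the -x edge. Origin: centre of the underside, z up
- ref_tray: fixed yellow open tray for the reference module, 120 x 120 x 18 mm, walls and floor 4 mm thick. Origin: centre of its underside on the table
- control_box: fixed white control box, 100 (its x) x 80 mm, 45 mm high, blue top, with a green start button at x = -22 mm and a red emergency stop (mushroom on a yellow collar, up to 70 mm above the table) at x = +27 mm. Origin: centre of its underside
- start (a joint): travel of the green start button: 0 up, 0.006 m fully down, which takes 5 N; it springs back when released
- start_top (a point): top centre of the green start button, 24 mm across, 67 mm above the table when up
- tape_roll: orange roll of tape lying flat, 60 mm across, 19 mm high; bystander, to be left alone. Origin: centre of its underside
- screwdriver: red-handled screwdriver lying on the table, 170 mm long; bystander, to be left alone. Origin: under its middle
- bottle: white bottle with blue cap, 48 mm across, 120 mm tall; bystander, to be left alone. Origin: centre of its underside
- spool: spool of grey solder wire with blue flanges standing on its end, 60 mm across, 46 mm high; bystander, to be left alone. Origin: centre of its underside
- brush: small wooden-handled brush lying on the table, 160 mm long; bystander, to be left alone. Origin: under its middle
Things that resemble listed ones, but are neither listed nor needed, are in the scene too. Of the things like the control_box, leave any that is pink; of the rest the smaller one is meant.

How it is judged:
By the outcome, as a careful person would: the job done as asked, in the order asked, and still so for the second after the job is handed in, with the robot touching nothing.
Of module_a, module_b, module_c only 2 to 3 are there at a start; the rules pass over those that are not, and their reading is None.
At some moment in a run one of module_a, module_b, module_c may be knocked a few centimetres aside while the robot is not near it.
It also fails if it takes over 210 s, if anything falls off the work surface, if the arm or the gripper's body presses on something with over 40 N, if the wrist force passes 120 N, or if a joint passes its speed limit or range.

## Working session

There is one attempt and no reset: what is moved stays moved. The work goes in short steps, Python scripts to look and compute and a tool call to move; the robot and the scene stay as the last step left them, time stands still between calls to the robot, and variables do not carry over. Pictures are saved under pics/ and viewed, and the job is handed in when it is done.

Besides the shell and the picture viewer there is one more tool, called after ">>>" by a JSON object that holds its "op" and its "data", one argument or row to a line. carry_out: Moves the arm, as the interface text tells. Its arguments: {"type":"object","properties":{"motion":{"type":"array","items":{"type":"array","items":{"type":"number"}}}},"required":["motion"]}

```bash
ls; mkdir -p pics; cat > h.py <<'E'
import numpy as np, cv2
from station import r, grab_frame, get_calibration
def save(n,im): cv2.imwrite('pics/'+n+'.png', im[...,::-1])
E
python3 - <<'E'
from h import *
s=r.sense(); print(s)
for n in ("scene","top","wrist"):
    c=get_calibration(n); im,d=grab_frame(n); save(n+'0',im); np.save(n+'0.npy',d); np.save(n+'0im.npy',im)
    print(n,c)
E
```

```text
pics
{'t': 0.0, 'q': array([-1.39209187e+00,  2.21268408e-01,  1.52762086e+00,  5.58141602e-06,
        1.39469914e+00, -1.26094258e-01]), 'qvel': array([-9.04510746e-05,  2.09988580e-03, -1.56868479e-04, -1.40912358e-03,
       -1.67886028e-04,  8.93793246e-04]), 'tau': array([ 2.46779535e-03, -4.94602025e+01, -3.87379038e+01,  7.00176693e-02,
        5.68245782e-02, -1.55060065e-04]), 'tcp_pos': array([ 0.18745973, -0.59561051,  0.24340587]), 'tool_rot': array([ 0.4187869 ,  0.57061996, -0.4178128 ,  0.56959886]), 'force': array([-0.21028109, -0.34966633,  0.54726225]), 'wrist_torque': array([ 0.02383193, -0.09598255, -0.01782648]), 'grip_width': 0.08698848312612738}
scene {'fx': 417.82584476100936, 'fy': 417.82584476100936, 'cx': 257.94229859036267, 'cy': 193.00347080475572, 'R': array([[ 0.82025018,  0.57184367,  0.01358173],
       [ 0.46888876, -0.65859344, -0.58855587],
       [-0.32761711,  0.48913138, -0.80834245]]), 't': array([-0.43297508, -0.13506051,  1.52340989])}
top {'fx': 458.75857967883877, 'fy': 458.75857967883877, 'cx': 256.38085056745683, 'cy': 194.91325955231855, 'R': array([[-0.01389895, -0.99988881, -0.00540268],
       [-0.9922032 ,  0.01446098, -0.12378888],
       [ 0.12385325,  0.00364002, -0.99229387]]), 't': array([0.07529295, 0.48316747, 1.55678587])}
wrist {'fx': 340.25190522795725, 'fy': 340.25190522795725, 'cx': 246.79103495640186, 'cy': 195.4503090502715, 'R': array([[ 0.30023995, -0.95386308, -0.00109205],
       [-0.92053569, -0.29004936,  0.26169717],
       [-0.24994002, -0.07756667, -0.96514942]]), 't': array([-0.62436671, -0.03064577,  0.39033124])}
```

View pics/scene0.png

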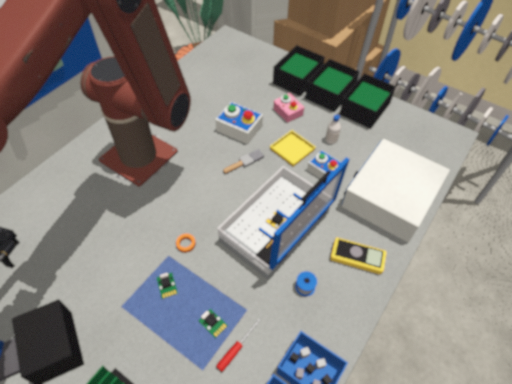

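View pics/top0.png

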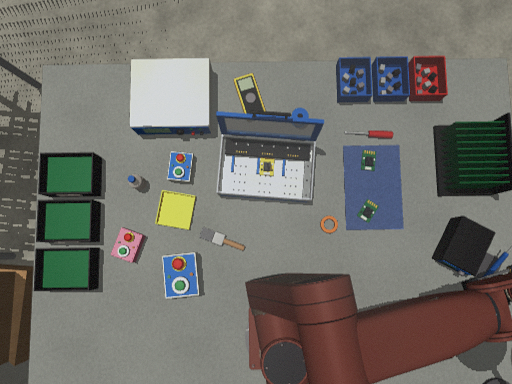

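View pics/wrist0.png

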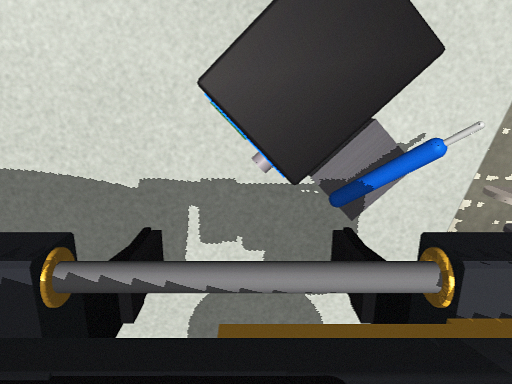

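Top view: two green modules at (369,160) and (369,209) on the mat, and none elsewhere on it. The green boards in the rack at (475,155) and the bins at left are decoys. The reference is at (267,167) in the middle nest and the tray is the yellow square at (176,210). There are three control boxes: (180,166) small, (182,276) larger and (127,245) pink, so the small one at (180,166) is meant. I'll check this in crops.

```bash
cat >> h.py <<'E'
def crop(n,im,c0,r0,c1,r1,k):
    save(n,cv2.resize(im[r0:r1,c0:c1],None,fx=k,fy=k,interpolation=cv2.INTER_CUBIC))
def cast(cal,px,z):
    """pixel -> world on plane z"""
    px=np.atleast_2d(np.asarray(px,float)); d=np.c_[(px[:,0]-cal['cx'])/cal['fx'],(px[:,1]-cal['cy'])/cal['fy'],np.ones(len(px))]
    C=-cal['R'].T@cal['t']; D=d@cal['R']; return C+D*((z-C[2])/D[:,2])[:,None]
def cloud(cal,dep):
    v,u=np.mgrid[:dep.shape[0],:dep.shape[1]]
    P=np.stack([(u-cal['cx'])/cal['fx']*dep,(v-cal['cy'])/cal['fy']*dep,dep],-1)
    return (P-cal['t'])@cal['R']
def proj(cal,X):
    p=np.atleast_2d(X)@cal['R'].T+cal['t']; return np.c_[cal['fx']*p[:,0]/p[:,2]+cal['cx'],cal['fy']*p[:,1]/p[:,2]+cal['cy']]
E
python3 - <<'E'
from h import *
im=np.load('top0im.npy'); d=np.load('top0.npy')
crop('t_fix',im,205,95,335,210,6)
crop('t_mat',im,335,135,415,235,6)
crop('t_left',im,110,140,220,300,3)
c=get_calibration('top'); P=cloud(c,d)
for n,(u,v) in dict(table=(300,240),mat=(385,185),modA=(369,160),sink=(369,162),modB=(369,209),floor=(250,185),ref=(267,167),tray=(176,210),sbox=(180,166),bbox=(182,276),pbox=(127,245),cover=(270,125)).items(): print(n,P[v,u].round(4))
C=-c['R'].T@c['t'];print(C)
s=r.sense()
w=get_calibration('wrist');from scipy.spatial.transform import Rotation as R
T=R.from_quat(s['tool_rot']).as_matrix(); print((T.T@(-w['R'].T@w['t']-s['tcp_pos'])).round(4)); print((w['R']@T).round(3)); print(T.round(3))
E
```

```text
table [ 0.3275 -0.0809  0.0026]
mat [ 0.5159 -0.3846  0.0048]
modA [ 0.6015 -0.3264  0.0288]
sink [ 0.5946 -0.3264  0.0275]
modB [ 0.4295 -0.318   0.0321]
floor [0.5175 0.0899 0.0415]
ref [0.5743 0.0309 0.0699]
tray [0.4385 0.3514 0.0019]
sbox [0.5836 0.328  0.0623]
bbox [0.2132 0.3171 0.0731]
pbox [0.3178 0.5078 0.0483]
cover [0.6817 0.0221 0.2082]
[0.28763382 0.06263077 1.60500662]
[-1.405e-01  7.260e-02  1.000e-04]
[[-0.001  0.     1.   ]
 [-0.262 -0.965 -0.   ]
 [ 0.965 -0.262  0.001]]
[[-0.     0.954  0.3  ]
 [ 0.002  0.3   -0.954]
 [-1.     0.    -0.002]]
```

View pics/t_fix.png

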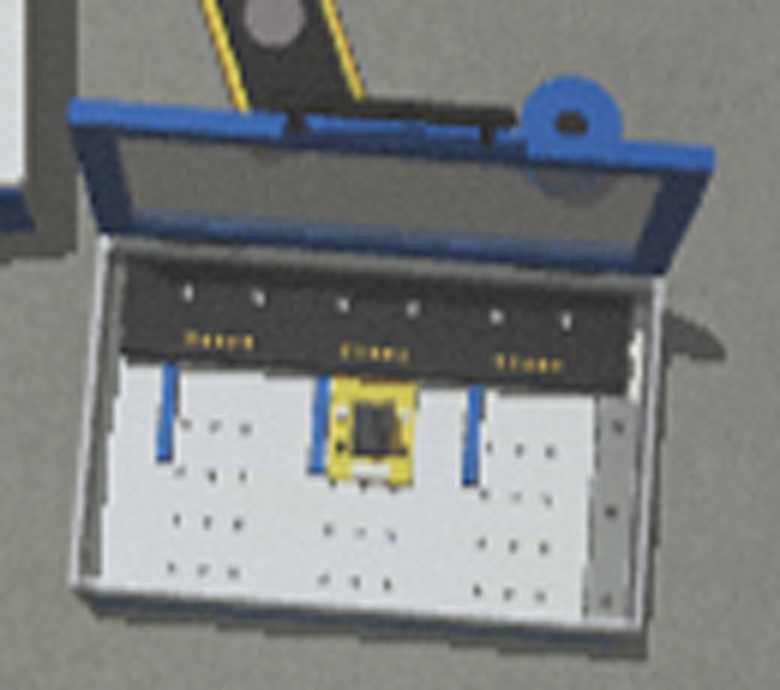

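View pics/t_mat.png

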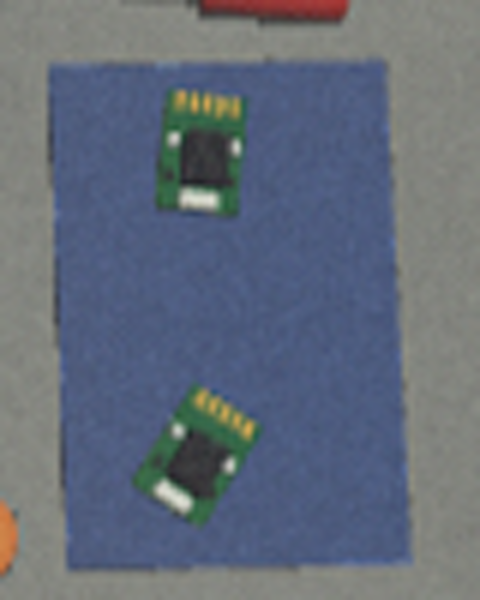

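View pics/t_left.png

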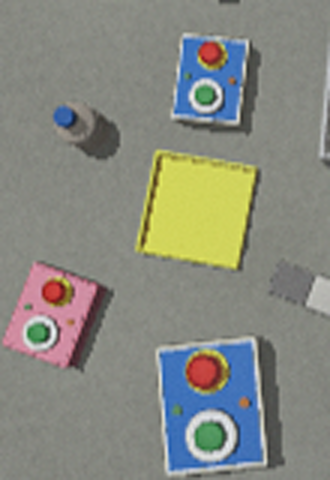

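```bash
python3 - <<'E'
from h import *
c=get_calibration('top'); im=np.load('top0im.npy')
o=np.array([205,95])
p=np.array([[72,583],[645,628],[662,275],[105,238]])/6+o
W=cast(c,p,.085); print(W.round(4))
e=W[0]-W[1]; print(np.hypot(*e[:2]),np.arctan2(-e[0],e[1])); e=W[3]-W[0]; print(np.hypot(*e[:2]),np.arctan2(e[1],e[0])); e=W[2]-W[1]; print(np.hypot(*e[:2]),np.arctan2(e[1],e[0])); print(W.mean(0))
# fence px / block edge
b=np.array([[122,360],[628,395]])/6+o; B=cast(c,b,.068); print('block top front edge',B.round(4), np.arctan2(-(B[0]-B[1])[0],(B[0]-B[1])[1]))
f=np.array([[178,365],[172,462],[330,380],[324,473],[482,390],[477,485]])/6+o; F=cast(c,f,.05); print('fence right edges top',F.round(4))
hsv=cv2.cvtColor(im,cv2.COLOR_RGB2HSV)
def comp(m,box,z,name,show=True):
    mm=np.zeros_like(m); c0,r0,c1,r1=box; mm[r0:r1,c0:c1]=m[r0:r1,c0:c1]
    ys,xs=np.nonzero(mm); w=cast(c,np.c_[xs,ys],z)[:,:2].astype(np.float32)
    rc=cv2.minAreaRect(w*1000); print(name,len(xs),w.mean(0).round(4),rc); return w
H,S,V=[hsv[...,i].astype(int) for i in range(3)]
blue=(H>100)&(H<130)&(S>80); g=(H>40)&(H<85)&(S>80)
y=(H>20)&(H<35)&(S>120)
nm=~blue
comp(nm&((V<255)),(358,147,380,173),.008,'modA'); comp(nm,(355,195,382,225),.008,'modB')
comp(y,(150,180,205,235),.018,'tray')
comp(blue,(165,145,200,188),.045,'box'); comp(g,(165,145,200,188),.067,'button')
comp(y,(255,155,280,180),.046,'ref')
E
```

```text
[[ 0.4885  0.1997  0.085 ]
 [ 0.4587 -0.1186  0.085 ]
 [ 0.659  -0.134   0.085 ]
 [ 0.6852  0.1804  0.085 ]]
0.3196892215152668 -0.09353484180565334
0.19761899878600317 -0.09796575612107691
0.2009114439090911 -0.07677121476231852
[0.57284314 0.03188945 0.085     ]
block top front edge [[ 0.6184  0.1724  0.068 ]
 [ 0.5938 -0.1148  0.068 ]] -0.08533655403556424
fence right edges top [[ 0.6188  0.1414  0.05  ]
 [ 0.5622  0.1453  0.05  ]
 [ 0.6087  0.0541  0.05  ]
 [ 0.5546  0.0583  0.05  ]
 [ 0.6016 -0.0332  0.05  ]
 [ 0.5463 -0.0291  0.05  ]]
modA 284 [ 0.6059 -0.3282] ((606.5310668945312, -328.2002868652344), (49.64537811279297, 72.90164184570312), 81.17375946044922)
modB 297 [ 0.4268 -0.3183] ((426.6688537597656, -318.335205078125), (50.499481201171875, 73.70172119140625), 54.730621337890625)
tray 1186 [0.4386 0.3515] ((438.99761962890625, 351.5076599121094), (120.90362548828125, 119.97400665283203), 79.4004898071289)
box 329 [0.5873 0.3315] ((587.3553466796875, 332.3866271972656), (72.0459213256836, 90.22001647949219), 83.5137710571289)
button 31 [0.565  0.3358] ((571.6763305664062, 341.6258544921875), (39.342369079589844, 16.78957176208496), 44.4349365234375)
ref 98 [0.5856 0.0337] ((580.8615112304688, 33.3491096496582), (44.7503547668457, 57.61287307739258), 84.26387786865234)
```

Crops confirm: the fixture holds a yellow reference at crop (372,430), with its pads under the block. Both green modules have gold pads pointing away from the robot. The small blue-topped box (crop (210,80)) has its green button toward the robot. Next I'll move over the fixture.

```bash
cat >> h.py <<'E'
from scipy.spatial.transform import Rotation as Ro
FX=np.array([0.573,0.032]); FY=-0.088
def fw(x,y,z=0):
    c,s=np.cos(FY),np.sin(FY); return np.array([FX[0]+c*x-s*y,FX[1]+s*x+c*y,z])
def down(yz):
    "tool x down, tool z at world yaw yz"
    z=np.array([np.cos(yz),np.sin(yz),0]); x=np.array([0,0,-1.]); return np.c_[x,np.cross(z,x),z]
def rel(pos,M=None,s=None):
    s=s or r.sense(); T=Ro.from_quat(s['tool_rot']).as_matrix(); M=T if M is None else M
    d=T.T@(np.asarray(pos)-s['tcp_pos']); w=Ro.from_matrix(T.T@M).as_rotvec()
    print('t',round(s['t'],2),'tcp',s['tcp_pos'].round(4),'F',s['force'].round(1),'grip',round(s['grip_width'],4))
    print('->',d.round(4),w.round(4),'rows',round(max(np.linalg.norm(d)/.0417,np.degrees(np.linalg.norm(w))/7.16),1))
E
python3 - <<'E'
from h import *
rel(fw(0,0,.26),down(np.pi/2+FY))
E
```

```text
t 0.15 tcp [ 0.1875 -0.5957  0.2437] F [-0.2 -0.2  0.2] grip 0.0871
-> [-0.0155  0.5561 -0.4831] [-2.7488e+00 -1.0000e-04 -2.1000e-03] rows 22.0
```

>>> {"op": "carry_out", "data": {
  "motion": [
    [-0.06,0.25,-0.22,-1.0,0,0,0.087],
    [-0.06,0.25,-0.22,-1.0,0,0,0.087],
    [-0.06,0.25,-0.22,-1.0,0,0,0.087],
    [-0.06,0.25,-0.22,-1.0,0,0,0.087],
    [-0.06,0.25,-0.22,-1.0,0,0,0.087],
    [-0.06,0.25,-0.22,-1.0,0,0,0.087],
    [-0.06,0.25,-0.22,-1.0,0,0,0.087],
    [-0.06,0.25,-0.22,-1.0,0,0,0.087]
  ]
}}

```text
t: 0.82
tcp_pos: [0.3579, -0.3136, 0.3038]
tool_rot: [0.092, 0.701, -0.092, 0.701]
force: [0.6, -0.8, -0.6]
grip_width: 0.0869
```

```bash
python3 - <<'E'
from h import *
rel(fw(0,0,.26),down(np.pi/2+FY)); print(r.sense()['q'].round(3))
E
```

```text
t 0.82 tcp [ 0.3579 -0.3136  0.3038] F [ 0.6 -0.8 -0.6] grip 0.0869
-> [0.0439 0.3893 0.1189] [-1.7431e+00  1.0000e-04  0.0000e+00] rows 13.9
[-0.886 -0.179  1.822  0.     1.499 -0.625]
```

>>> {"op": "carry_out", "data": {
  "motion": [
    [0.02,0.22,0.08,-0.95,0,0,0.087],
    [0.02,0.22,0.08,-0.95,0,0,0.087],
    [0.02,0.22,0.08,-0.95,0,0,0.087],
    [0.02,0.22,0.08,-0.95,0,0,0.087],
    [0.02,0.22,0.08,-0.95,0,0,0.087],
    [0.02,0.22,0.08,-0.95,0,0,0.087],
    [0.02,0.22,0.08,-0.95,0,0,0.087],
    [0.02,0.22,0.08,-0.95,0,0,0.087]
  ]
}}

```text
t: 1.48
tcp_pos: [0.4929, -0.1223, 0.2829]
tool_rot: [-0.24, 0.665, 0.241, 0.665]
force: [-0.1, 0.0, -0.3]
grip_width: 0.0873
```

```bash
python3 - <<'E'
from h import *
rel(fw(0,0,.26),down(np.pi/2+FY))
E
```

```text
t 1.48 tcp [ 0.4929 -0.1223  0.2829] F [-0.1  0.  -0.3] grip 0.0873
-> [0.0229 0.0674 0.1603] [-0.7887  0.     -0.0013] rows 6.3
```

>>> {"op": "carry_out", "data": {
  "motion": [
    [0.023,0.067,0.16,-0.79,0,0,0.06],
    [0.023,0.067,0.16,-0.79,0,0,0.06],
    [0.023,0.067,0.16,-0.79,0,0,0.06],
    [0.023,0.067,0.16,-0.79,0,0,0.06],
    [0.023,0.067,0.16,-0.79,0,0,0.06],
    [0.023,0.067,0.16,-0.79,0,0,0.06],
    [0.023,0.067,0.16,-0.79,0,0,0.06],
    [0.023,0.067,0.16,-0.79,0,0,0.06]
  ]
}}

```text
t: 2.15
tcp_pos: [0.5739, 0.0293, 0.26]
tool_rot: [-0.476, 0.523, 0.476, 0.523]
force: [0.4, 0.4, -0.1]
grip_width: 0.0604
```

```bash
python3 - <<'E'
from h import *
rel(fw(0,0,.26),down(np.pi/2+FY))
c=get_calibration('wrist'); im,d=grab_frame('wrist'); np.savez('w1.npz',im=im,d=d,**c); save('w1',im)
ct=get_calibration('scene'); im,d=grab_frame('scene'); np.savez('s1.npz',im=im,d=d,**ct); save('s1',im)
E
```

```text
t 2.15 tcp [0.5739 0.0293 0.26  ] F [ 0.4  0.4 -0.1] grip 0.0604
-> [0.     0.0012 0.0026] [-0.0063 -0.0001 -0.0011] rows 0.1
```

View pics/w1.png

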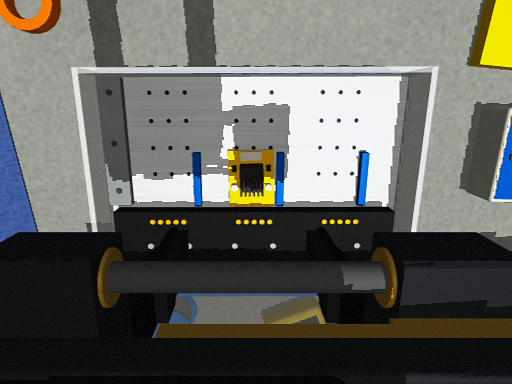

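```bash
python3 - <<'E'
from h import *
w=np.load('w1.npz'); im=w['im']; c={k:w[k] for k in('fx','fy','cx','cy','R','t')}
crop('w1c',im,100,130,400,235,2.6)
crop('w1d',im,215,135,300,215,7)
hsv=cv2.cvtColor(im,cv2.COLOR_RGB2HSV); H,S,V=[hsv[...,i].astype(int) for i in range(3)]
# block top front edge: per column transition from bright to dark
pts=[]
for u in list(range(130,190))+list(range(210,222))+list(range(295,350))+list(range(372,388)):
    col=V[190:220,u]; k=np.argmax(col<70); pts.append((u,190+k-.5))
L=cast(c,pts,.068)[:,:2]; p=np.polyfit(L[:,1],L[:,0],1); print('block edge x=a*y+b',p, 'yaw',-np.arctan(p[0])*-1, np.std(L[:,0]-np.polyval(p,L[:,1])))
blue=((H>100)&(H<130)&(S>150)).astype(np.uint8); blue[:140]=0; blue[210:]=0; blue[:,:150]=0; blue[:,390:]=0
n,lab,st,ce=cv2.connectedComponentsWithStats(blue)
for i in range(1,n):
    if st[i,4]>100:
        ys,xs=np.nonzero(lab==i); P=cast(c,np.c_[xs,ys],.05)[:,:2]
        rc=cv2.minAreaRect((P*1000).astype(np.float32)); print(st[i],P.mean(0).round(4),rc)
P=cloud(c,w['d']); print(P[160,300],P[215,300],P[180,252])
E
```

```text
block edge x=a*y+b [0.09909024 0.6024193 ] yaw 0.09876782227464216 0.002185464037267606
[192 152  10  55 416] [ 0.5756 -0.0233] ((576.4017333984375, -23.489009857177734), (8.291621208190918, 58.28428649902344), 84.4583740234375)
[276 152   8  54 387] [0.5837 0.0633] ((584.027587890625, 63.24577713012695), (7.4184770584106445, 57.28004837036133), 85.89985656738281)
[356 152  13  54 487] [0.5916 0.1499] ((592.2014770507812, 149.82766723632812), (9.53725814819336, 57.175968170166016), 84.82549285888672)
[0.56749444 0.08714298 0.04060134] [0.61936857 0.08014086 0.06878968] [0.57870282 0.03436202 0.06602881]
```

View pics/w1c.png

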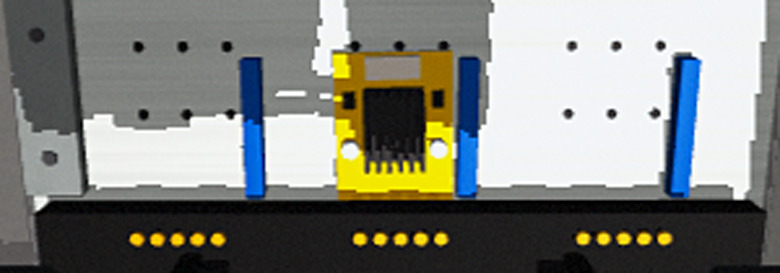

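View pics/w1d.png

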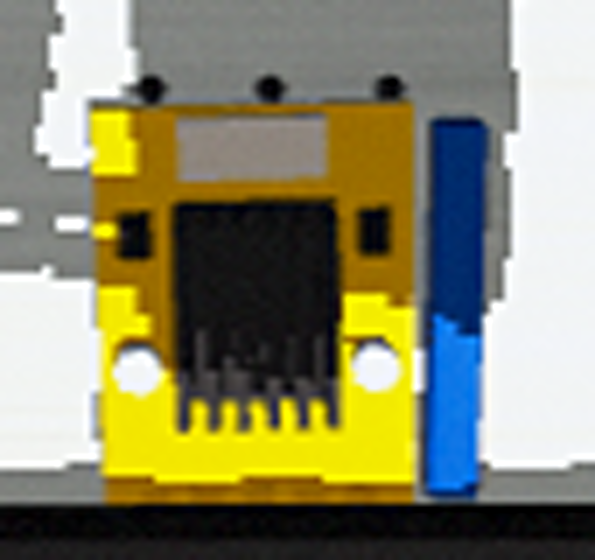

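```bash
sed -i 's/^FX=.*/FX=np.array([0.5727,0.036]); FY=-0.092/' h.py; cat >> h.py <<'E'
def wf(P):
    P=np.atleast_2d(P); c,s=np.cos(FY),np.sin(FY); d=P[:,:2]-FX; return np.c_[c*d[:,0]+s*d[:,1],-s*d[:,0]+c*d[:,1]]
E
python3 - <<'E'
from h import *
w=np.load('w1.npz'); c={k:w[k] for k in('fx','fy','cx','cy','R','t')}
p=np.array([[92,102],[411,102],[415,475],[105,475]])/7+[215,135]
print(wf(cast(c,p,.046)).round(4))
p=np.array([[173,202],[337,202]])/7+[215,135]
print('sink front top',wf(cast(c,p,.068)).round(4))
rel(fw(.009,-.0005,.0765),down(np.pi/2+FY))
E
```

```text
[[-0.0219 -0.0257]
 [-0.0218  0.0218]
 [ 0.0361  0.0235]
 [ 0.036  -0.0246]]
sink front top [[-0.0107 -0.0133]
 [-0.0106  0.0099]]
t 2.25 tcp [0.574  0.0287 0.2604] F [ 0.7  0.7 -0.9] grip 0.0603
-> [ 0.1838 -0.0071  0.0067] [-0.0066  0.     -0.0006] rows 4.4
```

```bash
python3 - <<'E'
from h import *
rel(fw(.007,-.0015,.0745),down(np.pi/2+FY))
E
```

```text
t 2.25 tcp [0.574  0.0287 0.2604] F [ 0.7  0.7 -0.9] grip 0.0603
-> [ 0.1858 -0.0051  0.0056] [-0.0066  0.     -0.0006] rows 4.5
```

>>> {"op": "carry_out", "data": {
  "motion": [
    [0.04,-0.005,0.0056,-0.006,0,0,0.045],
    [0.08,-0.005,0.0056,-0.006,0,0,0.045],
    [0.12,-0.005,0.0056,-0.006,0,0,0.045],
    [0.14,-0.005,0.0056,-0.006,0,0,0.045],
    [0.16,-0.005,0.0056,-0.006,0,0,0.045],
    [0.175,-0.005,0.0056,-0.006,0,0,0.045],
    [0.184,-0.005,0.0056,-0.006,0,0,0.045],
    [0.184,-0.005,0.0056,-0.006,0,0,0.045]
  ]
}}

```text
t: 2.92
tcp_pos: [0.5779, 0.0336, 0.0743]
tool_rot: [-0.475, 0.524, 0.477, 0.522]
force: [-0.6, -0.5, -0.7]
grip_width: 0.0448
```

```bash
python3 - <<'E'
from h import *
rel(fw(.007,-.0015,.0745),down(np.pi/2+FY))
c=get_calibration('wrist'); im,d=grab_frame('wrist'); save('w2',im)
E
```

```text
t 2.92 tcp [0.5779 0.0336 0.0743] F [-0.6 -0.5 -0.7] grip 0.0448
-> [-0.0002 -0.0016  0.0004] [-0.0004 -0.     -0.0041] rows 0.0
```

View pics/w2.png

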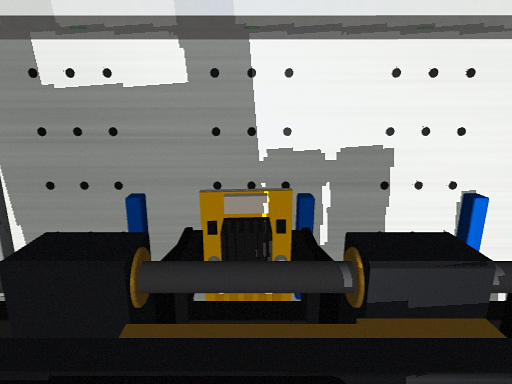

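>>> {"op": "carry_out", "data": {
  "motion": [
    [0,0,0,0,0,0,0.018],
    [0,0,0,0,0,0,0.018],
    [0,0,0,0,0,0,0.018],
    [0,0,0,0,0,0,0.018],
    [0,0,0,0,0,0,0.018]
  ]
}}

```text
t: 3.38
tcp_pos: [0.5804, 0.0337, 0.0777]
tool_rot: [-0.477, 0.522, 0.476, 0.523]
force: [-0.7, -0.2, 3.2]
grip_width: 0.0238
```

>>> {"op": "carry_out", "data": {
  "motion": [
    [0,0.005,0,0,0,0,0.018],
    [0,0.015,0,0,0,0,0.018],
    [0,0.025,0,0,0,0,0.018],
    [0,0.035,0,0,0,0,0.018],
    [-0.01,0.035,0,0,0,0,0.018],
    [-0.03,0.035,0,0,0,0,0.018],
    [-0.05,0.035,0,0,0,0,0.018],
    [-0.07,0.035,0,0,0,0,0.018]
  ]
}}

```text
t: 4.05
tcp_pos: [0.5442, 0.0371, 0.1475]
tool_rot: [-0.476, 0.523, 0.477, 0.522]
force: [0.7, 0.1, -1.2]
grip_width: 0.0236
```

```bash
python3 - <<'E'
from h import *
ty=np.radians(79.4-90); print(ty)
rel((.439,.3515,.19),down(np.pi/2+ty))
c=get_calibration('wrist'); im,d=grab_frame('wrist'); save('w3',im)
E
```

```text
-0.18500490071139883
t 4.05 tcp [0.5442 0.0371 0.1475] F [ 0.7  0.1 -1.2] grip 0.0236
-> [-0.0423  0.1333  0.3036] [ 0.0942 -0.0001 -0.0014] rows 8.0
```

View pics/w3.png

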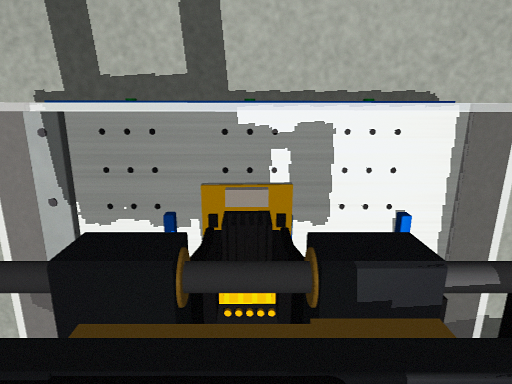

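>>> {"op": "carry_out", "data": {
  "motion": [
    [-0.042,0.04,0.05,0.02,0,0,0.018],
    [-0.042,0.06,0.1,0.04,0,0,0.018],
    [-0.042,0.08,0.14,0.06,0,0,0.018],
    [-0.042,0.1,0.18,0.09,0,0,0.018],
    [-0.042,0.12,0.22,0.09,0,0,0.018],
    [-0.042,0.13,0.26,0.09,0,0,0.018],
    [-0.042,0.139,0.3,0.094,0,0,0.018],
    [-0.042,0.139,0.304,0.094,0,0,0.018]
  ]
}}

```text
t: 4.77
tcp_pos: [0.4348, 0.3429, 0.1886]
tool_rot: [-0.452, 0.544, 0.452, 0.544]
force: [1.5, -0.5, -1.8]
grip_width: 0.0233
```

```bash
python3 - <<'E'
from h import *
ty=-.185
rel((.433,.3526,.045),down(np.pi/2+ty))
c=get_calibration('wrist'); im,d=grab_frame('wrist'); save('w4',im)
E
```

```text
t 4.77 tcp [0.4348 0.3429 0.1886] F [ 1.5 -0.5 -1.8] grip 0.0233
-> [0.1436 0.0035 0.0092] [ 0.0001 -0.0001 -0.0001] rows 3.5
```

View pics/w4.png

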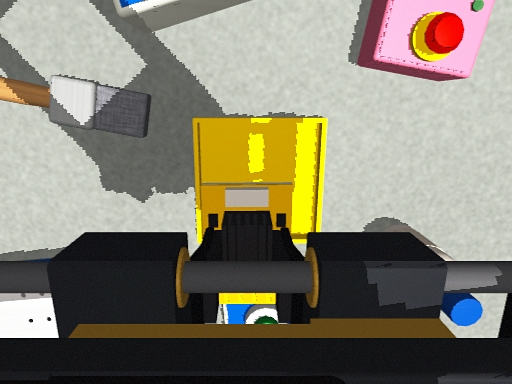

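```bash
python3 - <<'E'
from h import *
c=get_calibration('top'); print(cast(c,[[131,179]],.12),cast(c,[[137,185]],.05))
rel((.433,.3526,.043),down(np.pi/2-.185))
E
```

```text
[[0.53159529 0.47871279 0.12      ]] [[0.52195257 0.47730077 0.05      ]]
t 4.82 tcp [0.4329 0.3498 0.1889] F [-3.2  2.6 -0.6] grip 0.024
-> [0.1459 0.0002 0.002 ] [ 0.0033  0.0057 -0.0017] rows 3.5
```

>>> {"op": "carry_out", "data": {
  "motion": [
    [0.04,0,0.002,0,0,0,0.018],
    [0.08,0,0.002,0,0,0,0.018],
    [0.105,0,0.002,0,0,0,0.018],
    [0.125,0,0.002,0,0,0,0.018],
    [0.138,0,0.002,0,0,0,0.018],
    [0.143,0,0.002,0,0,0,0.018],
    [0.145,0,0.002,0,0,0,0.018],
    [0.145,0,0.002,0,0,0,0.018]
  ]
}}

```text
t: 5.48
tcp_pos: [0.4371, 0.3433, 0.0442]
tool_rot: [-0.452, 0.544, 0.452, 0.544]
force: [-1.0, -0.0, -1.4]
grip_width: 0.0236
```

>>> {"op": "carry_out", "data": {
  "motion": [
    [0.001,0,0,0,0,0,0.018],
    [0.002,0,0,0,0,0,0.018],
    [0.003,0,0,0,0,0,0.018],
    [0.003,0,0,0,0,0,0.018]
  ]
}}

```text
t: 5.82
tcp_pos: [0.4374, 0.3436, 0.0417]
tool_rot: [-0.452, 0.543, 0.452, 0.545]
force: [-0.4, 0.8, 1.4]
grip_width: 0.0236
```

>>> {"op": "carry_out", "data": {
  "motion": [
    [0,0,0,0,0,0,0.05],
    [0,0,0,0,0,0,0.05],
    [0,0,0,0,0,0,0.05],
    [-0.02,0,0,0,0,0,0.05],
    [-0.06,0,0,0,0,0,0.05],
    [-0.1,0,0,0,0,0,0.05],
    [-0.14,0,0,0,0,0,0.05],
    [-0.17,0,0,0,0,0,0.05]
  ]
}}

```text
t: 6.48
tcp_pos: [0.4371, 0.3435, 0.2142]
tool_rot: [-0.452, 0.543, 0.452, 0.545]
force: [1.6, 0.4, 0.5]
grip_width: 0.0497
```

```bash
python3 - <<'E'
from h import *
rel((.5,-.2,.26),down(np.pi/2-.154))
im,d=grab_frame('wrist'); save('w5',im)
im,d=grab_frame('top'); np.savez('t5.npz',im=im,d=d); save('t5',im)
E
```

```text
t 6.48 tcp [0.4371 0.3435 0.2142] F [1.6 0.4 0.5] grip 0.0497
-> [-0.0464 -0.1618 -0.5225] [-0.0308  0.002   0.0024] rows 13.2
```

View pics/w5.png

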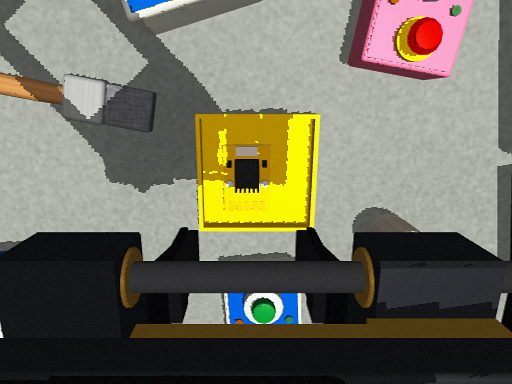

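View pics/t5.png

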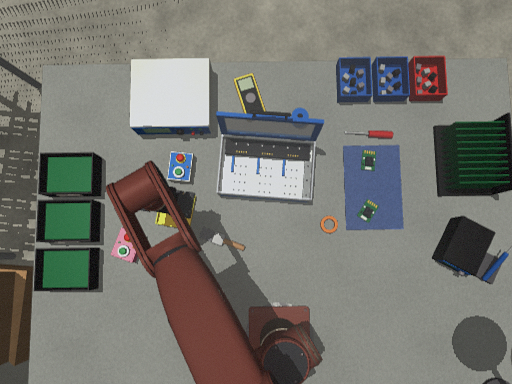

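Reference at wrist (248,170) lies flat in its tray with the board up. The modules haven't moved, at top (369,160) and (369,209). Next is module B.

>>> {"op": "carry_out", "data": {
  "motion": [
    [-0.04,-0.06,-0.333,0,0,0,0.05],
    [-0.04,-0.06,-0.333,0,0,0,0.05],
    [-0.04,-0.06,-0.333,0,0,0,0.05],
    [-0.04,-0.06,-0.333,0,0,0,0.05],
    [-0.04,-0.06,-0.333,0,0,0,0.05],
    [-0.04,-0.06,-0.333,0,0,0,0.05],
    [-0.04,-0.06,-0.333,0,0,0,0.05],
    [-0.04,-0.06,-0.333,0,0,0,0.05]
  ]
}}

```text
t: 7.25
tcp_pos: [0.4333, 0.0104, 0.249]
tool_rot: [-0.452, 0.544, 0.452, 0.544]
force: [0.8, -0.5, 1.0]
grip_width: 0.0502
```

```bash
python3 - <<'E'
from h import *
rel((.422,-.315,.23),down(np.pi/2-.616)); print(r.sense()['q'].round(2))
E
```

```text
t 7.25 tcp [0.4333 0.0104 0.249 ] F [ 0.8 -0.5  1. ] grip 0.0502
-> [ 0.019  -0.0486 -0.3219] [ 4.317e-01 -2.000e-04 -9.000e-04] rows 7.8
[-0.16 -0.26  1.99  0.    1.41 -1.54]
```

>>> {"op": "carry_out", "data": {
  "motion": [
    [0.019,-0.05,-0.322,0.432,0,0,0.05],
    [0.019,-0.05,-0.322,0.432,0,0,0.05],
    [0.019,-0.05,-0.322,0.432,0,0,0.05],
    [0.019,-0.05,-0.322,0.432,0,0,0.05],
    [0.019,-0.05,-0.322,0.432,0,0,0.05],
    [0.019,-0.05,-0.322,0.432,0,0,0.05],
    [0.019,-0.05,-0.322,0.432,0,0,0.05],
    [0.019,-0.05,-0.322,0.432,0,0,0.05]
  ]
}}

```text
t: 7.92
tcp_pos: [0.4232, -0.3161, 0.2294]
tool_rot: [-0.324, 0.629, 0.325, 0.628]
force: [1.2, 0.7, 1.1]
grip_width: 0.05
```

>>> {"op": "carry_out", "data": {
  "motion": [
    [0,0,0,0,0,0,0.05],
    [0,0,0,0,0,0,0.05],
    [0,0,0,0,0,0,0.05]
  ]
}}

```text
t: 8.17
tcp_pos: [0.4238, -0.313, 0.2295]
tool_rot: [-0.324, 0.628, 0.325, 0.628]
force: [0.7, 0.6, 0.4]
grip_width: 0.05
```

```bash
cat >> h.py <<'E'
def snap(n,cam='wrist'):
    c=get_calibration(cam); im,d=grab_frame(cam); np.savez(n+'.npz',im=im,d=d,**c); save(n,im); return c,im,d
def load(n):
    w=np.load(n+'.npz'); return {k:w[k] for k in('fx','fy','cx','cy','R','t')},w['im'],w['d']
E
python3 - <<'E'
from h import *
rel((.422,-.315,.23),down(np.pi/2-.616))
snap('w6')
E
```

```text
t 8.17 tcp [ 0.4238 -0.313   0.2295] F [0.7 0.6 0.4] grip 0.05
-> [-0.0005  0.0003 -0.0027] [-0.0015  0.0008 -0.0023] rows 0.1
```

View pics/w6.png

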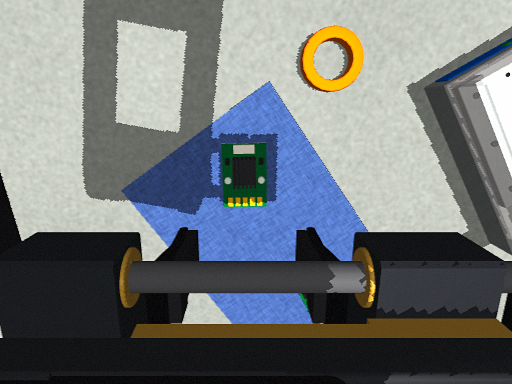

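```bash
cat >> h.py <<'E'
def modpose(n,box,zb,show=True):
    """board outline: dark/green/gold non-blue area in box; zb = height of board top"""
    c,im,d=load(n); c0,r0,c1,r1=box
    hsv=cv2.cvtColor(im,cv2.COLOR_RGB2HSV).astype(int); H,S,V=hsv[...,0],hsv[...,1],hsv[...,2]
    g=((H>45)&(H<85)&(S>90))|((H>18)&(H<40)&(S>120))
    m=np.zeros(g.shape,np.uint8); m[r0:r1,c0:c1]=g[r0:r1,c0:c1]
    ct,_=cv2.findContours(m,cv2.RETR_EXTERNAL,cv2.CHAIN_APPROX_NONE)
    p=max(ct,key=cv2.contourArea)[:,0,:]; P=cast(c,p,zb)[:,:2]
    rc=cv2.minAreaRect((P*1000).astype(np.float32)); print('board',np.round(rc[0],1),np.round(rc[1],1),round(rc[2],2))
    return rc
E
python3 - <<'E'
from h import *
modpose('w6',(205,125,290,215),.008)
crop('w6c',load('w6')[1],200,130,290,220,6)
E
```

```text
board [ 426.5 -317.2] [47.5 70. ] 55.48
```

View pics/w6c.png

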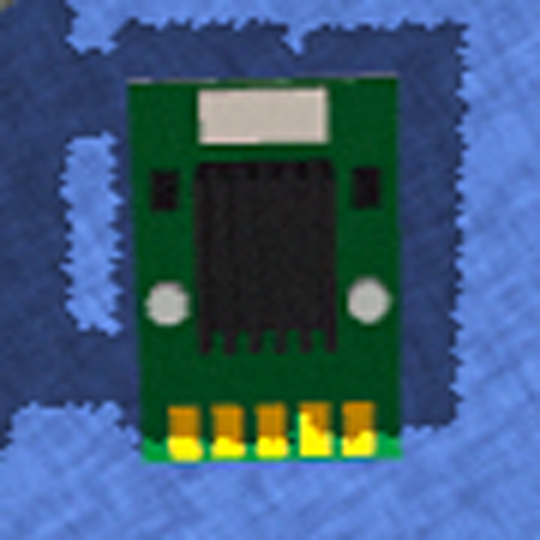

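```bash
python3 - <<'E'
from h import *
rel((.4216,-.3138,.038),down(np.pi/2-.6025))
E
```

```text
t 8.22 tcp [ 0.4241 -0.3125  0.2299] F [ 0.5  0.5 -0.6] grip 0.05
-> [ 0.1919  0.001  -0.0026] [-0.0138  0.0007 -0.0016] rows 4.6
```

>>> {"op": "carry_out", "data": {
  "motion": [
    [0.04,0.001,-0.003,-0.014,0,0,0.05],
    [0.08,0.001,-0.003,-0.014,0,0,0.05],
    [0.12,0.001,-0.003,-0.014,0,0,0.05],
    [0.15,0.001,-0.003,-0.014,0,0,0.05],
    [0.175,0.001,-0.003,-0.014,0,0,0.05],
    [0.188,0.001,-0.003,-0.014,0,0,0.05],
    [0.191,0.001,-0.003,-0.014,0,0,0.05],
    [0.191,0.001,-0.003,-0.014,0,0,0.05]
  ]
}}

```text
t: 8.88
tcp_pos: [0.4215, -0.3136, 0.0389]
tool_rot: [-0.329, 0.626, 0.33, 0.625]
force: [-0.8, -0.3, -0.0]
grip_width: 0.0503
```

>>> {"op": "carry_out", "data": {
  "motion": [
    [0,0,0,0,0,0,0.05],
    [0,0,0,0,0,0,0.02],
    [0,0,0,0,0,0,0.018],
    [0,0,0,0,0,0,0.018],
    [0,0,0,0,0,0,0.018],
    [0,0,0,0,0,0,0.018],
    [0,0,0,0,0,0,0.018]
  ]
}}

```text
t: 9.47
tcp_pos: [0.422, -0.3157, 0.0402]
tool_rot: [-0.329, 0.626, 0.329, 0.626]
force: [-0.5, -0.1, 3.3]
grip_width: 0.0236
```

>>> {"op": "carry_out", "data": {
  "motion": [
    [-0.02,0,0,0,0,0,0.018],
    [-0.06,0,0,0,0,0,0.018],
    [-0.1,0,0,0,0,0,0.018],
    [-0.13,0,0,0,0,0,0.018],
    [-0.13,0,0,0,0,0,0.018]
  ]
}}

```text
t: 9.88
tcp_pos: [0.4248, -0.3186, 0.1772]
tool_rot: [-0.333, 0.625, 0.325, 0.627]
force: [0.4, -1.3, -0.9]
grip_width: 0.024
```

```bash
python3 - <<'E'
from h import *
rel(fw(-.016,-.003,.17),down(np.pi/2+FY)); im,d=grab_frame('wrist'); save('w7',im)
E
```

```text
t 9.88 tcp [ 0.4248 -0.3186  0.1772] F [ 0.4 -1.3 -0.9] grip 0.024
-> [0.0053 0.0918 0.3656] [-0.5108 -0.0053  0.011 ] rows 9.0
```

View pics/w7.png

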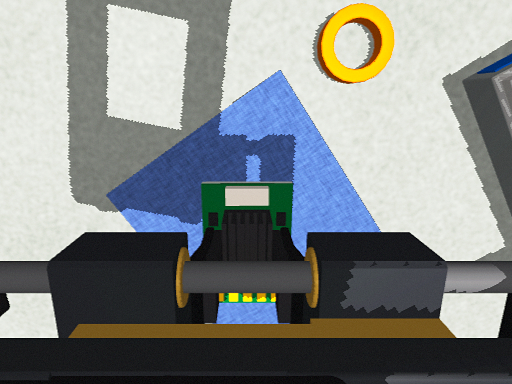

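Module B is gripped straight. Moving it to the front of the middle nest.

>>> {"op": "carry_out", "data": {
  "motion": [
    [0.005,0.087,0.366,-0.511,0,0,0.018],
    [0.005,0.087,0.366,-0.511,0,0,0.018],
    [0.005,0.087,0.366,-0.511,0,0,0.018],
    [0.005,0.087,0.366,-0.511,0,0,0.018],
    [0.005,0.087,0.366,-0.511,0,0,0.018],
    [0.005,0.087,0.366,-0.511,0,0,0.018],
    [0.005,0.087,0.366,-0.511,0,0,0.018],
    [0.005,0.087,0.366,-0.511,0,0,0.018]
  ]
}}

```text
t: 10.6
tcp_pos: [0.5412, -0.0025, 0.1632]
tool_rot: [-0.476, 0.523, 0.477, 0.522]
force: [1.3, -1.2, -1.1]
grip_width: 0.0236
```

>>> {"op": "carry_out", "data": {
  "motion": [
    [0,0,0.01,0,0,0,0.018],
    [0,0,0.01,0,0,0,0.018],
    [0,0,0.01,0,0,0,0.018],
    [0,0,0.01,0,0,0,0.018],
    [0,0,0.01,0,0,0,0.018]
  ]
}}

```text
t: 11.02
tcp_pos: [0.5424, 0.0039, 0.1646]
tool_rot: [-0.476, 0.523, 0.476, 0.522]
force: [0.1, -0.9, -1.0]
grip_width: 0.0241
```

```bash
python3 - <<'E'
from h import *
rel(fw(-.016,-.003,.085),down(np.pi/2+FY)); snap('w8')
E
```

```text
t 11.02 tcp [0.5424 0.0039 0.1646] F [ 0.1 -0.9 -1. ] grip 0.0241
-> [ 0.0796 -0.0113  0.0318] [-0.0016 -0.0003 -0.0012] rows 2.1
```

View pics/w8.png

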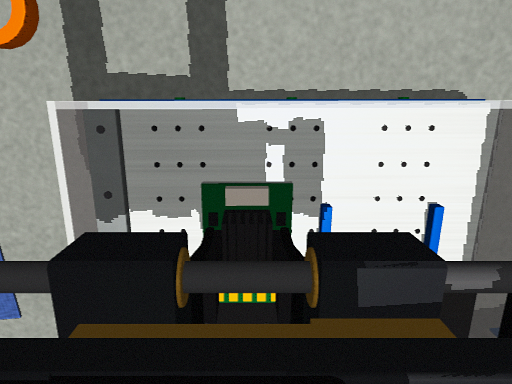

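>>> {"op": "carry_out", "data": {
  "motion": [
    [0,-0.011,0.032,0,0,0,0.018],
    [0,-0.011,0.032,0,0,0,0.018],
    [0.02,-0.011,0.032,0,0,0,0.018],
    [0.04,-0.011,0.032,0,0,0,0.018],
    [0.06,-0.011,0.032,0,0,0,0.018],
    [0.075,-0.011,0.032,0,0,0,0.018],
    [0.079,-0.011,0.032,0,0,0,0.018],
    [0.079,-0.011,0.032,0,0,0,0.018]
  ]
}}

```text
t: 11.73
tcp_pos: [0.5556, 0.0353, 0.0849]
tool_rot: [-0.475, 0.523, 0.477, 0.522]
force: [0.4, 0.1, -1.8]
grip_width: 0.0233
```

```bash
python3 - <<'E'
from h import *
rel(fw(-.016,-.003,.078),down(np.pi/2+FY)); snap('w9');snap('s9','scene')
E
```

```text
t 11.73 tcp [0.5556 0.0353 0.0849] F [ 0.4  0.1 -1.8] grip 0.0233
-> [ 0.0069 -0.001  -0.0007] [-0.0011 -0.0001 -0.0031] rows 0.2
```

View pics/w9.png

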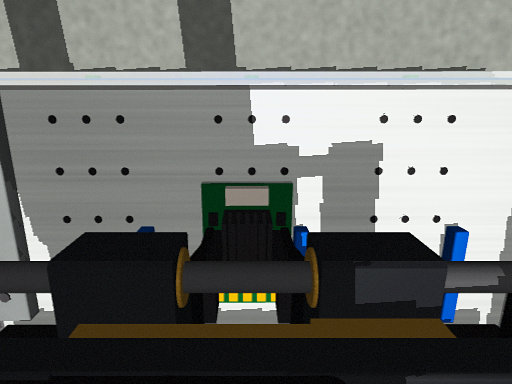

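>>> {"op": "carry_out", "data": {
  "motion": [
    [0.002,0,0,0,0,0,0.018],
    [0.004,0,0,0,0,0,0.018],
    [0.006,0,0,0,0,0,0.018],
    [0.006,0,0,0,0,0,0.018],
    [0.006,0,0,0,0,0,0.018]
  ]
}}

```text
t: 12.25
tcp_pos: [0.5568, 0.0362, 0.0803]
tool_rot: [-0.477, 0.522, 0.477, 0.522]
force: [0.3, 0.1, -1.4]
grip_width: 0.0239
```

>>> {"op": "carry_out", "data": {
  "motion": [
    [0.001,0,0,0,0,0,0.018],
    [0.002,0,0,0,0,0,0.018],
    [0.002,0,0,0,0,0,0.018],
    [0.002,0,0,0,0,0,0.018]
  ]
}}

```text
t: 12.58
tcp_pos: [0.5568, 0.0361, 0.0782]
tool_rot: [-0.477, 0.522, 0.477, 0.522]
force: [-0.2, 0.0, -0.7]
grip_width: 0.0238
```

```bash
python3 - <<'E'
from h import *
rel(fw(.009,-.002,.078),down(np.pi/2+FY)); print(wf(r.sense()['tcp_pos']))
E
```

```text
t 12.58 tcp [0.5568 0.0361 0.0782] F [-0.2  0.  -0.7] grip 0.0238
-> [ 0.0002 -0.0248 -0.0007] [ 0.0002 -0.     -0.0001] rows 0.6
[[-0.0158123  -0.00132552]]
```

>>> {"op": "carry_out", "data": {
  "motion": [
    [0,-0.005,0,0,0,0,0.018],
    [0,-0.01,0,0,0,0,0.018],
    [0,-0.015,0,0,0,0,0.018],
    [0,-0.018,0,0,0,0,0.018],
    [0,-0.02,0,0,0,0,0.018],
    [0,-0.021,0,0,0,0,0.018],
    [0,-0.022,0,0,0,0,0.018],
    [0,-0.022,0,0,0,0,0.018]
  ]
}}

```text
t: 13.25
tcp_pos: [0.5789, 0.0341, 0.0782]
tool_rot: [-0.477, 0.522, 0.477, 0.522]
force: [0.5, 0.3, -1.2]
grip_width: 0.0234
```

```bash
python3 - <<'E'
from h import *
print(wf(r.sense()['tcp_pos']).round(4)); snap('w10')
E
```

```text
[[ 0.0063 -0.0013]]
```

View pics/w10.png

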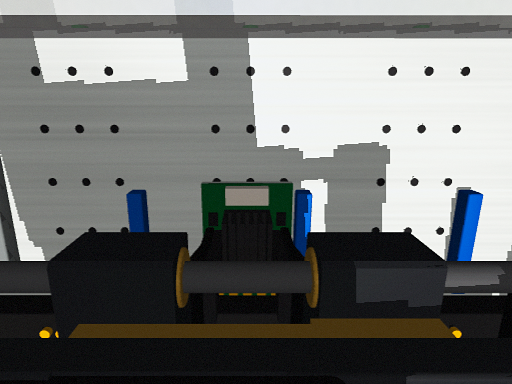

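>>> {"op": "carry_out", "data": {
  "motion": [
    [0,-0.001,0,0,0,0,0.018],
    [0,-0.002,0,0,0,0,0.018],
    [0,-0.003,0,0,0,0,0.018],
    [0,-0.003,0,0,0,0,0.018]
  ]
}}

```text
t: 13.63
tcp_pos: [0.582, 0.0338, 0.0783]
tool_rot: [-0.477, 0.522, 0.476, 0.522]
force: [-0.1, -0.3, -1.6]
grip_width: 0.0235
```

>>> {"op": "carry_out", "data": {
  "motion": [
    [0,-0.001,0,0,0,0,0.018],
    [0,-0.002,0,0,0,0,0.018],
    [0,-0.002,0,0,0,0,0.018]
  ]
}}

```text
t: 13.88
tcp_pos: [0.5832, 0.0338, 0.0782]
tool_rot: [-0.476, 0.523, 0.477, 0.522]
force: [-3.2, -0.1, 2.2]
grip_width: 0.0235
```

>>> {"op": "carry_out", "data": {
  "motion": [
    [0,-0.001,0,0,0,0,0.018],
    [0,-0.001,0.001,0,0,0,0.018],
    [0,-0.001,0.002,0,0,0,0.018],
    [0,-0.001,0.003,0,0,0,0.018],
    [0,-0.001,0.003,0,0,0,0.018]
  ]
}}

```text
t: 14.3
tcp_pos: [0.5834, 0.0351, 0.0782]
tool_rot: [-0.476, 0.524, 0.477, 0.521]
force: [-8.3, -4.7, 6.9]
grip_width: 0.0238
```

>>> {"op": "carry_out", "data": {
  "motion": [
    [0,0,0.001,0,0,0,0.018],
    [0,0,0.001,0,0,0,0.018],
    [0,0.001,0.001,0,0,0,0.018],
    [0,0.001,0,0,0,0,0.04],
    [0,0.001,0,0,0,0,0.05],
    [0,0.001,0,0,0,0,0.05]
  ]
}}

```text
t: 14.8
tcp_pos: [0.5846, 0.0367, 0.0785]
tool_rot: [-0.477, 0.522, 0.476, 0.523]
force: [-0.1, 0.9, 0.1]
grip_width: 0.0365
```

>>> {"op": "carry_out", "data": {
  "motion": [
    [-0.02,0,0,0,0,0,0.05],
    [-0.05,0,0,0,0,0,0.05],
    [-0.08,0,0,0,0,0,0.05],
    [-0.11,0.005,0,0,0,0,0.05],
    [-0.14,0.01,0,0,0,0,0.05],
    [-0.16,0.01,0,0,0,0,0.05],
    [-0.16,0.01,0,0,0,0,0.05]
  ]
}}

```text
t: 15.38
tcp_pos: [0.5771, 0.0378, 0.2448]
tool_rot: [-0.479, 0.52, 0.474, 0.525]
force: [0.7, 0.9, 0.7]
grip_width: 0.05
```

```bash
python3 - <<'E'
from h import *
print(r.sense()['force'],wf(r.sense()['tcp_pos']).round(4)); snap('w11'); crop('w11c',load('w11')[1],100,120,400,235,2.6); crop('w11d',load('w11')[1],190,140,330,235,5.5)
E
```

```text
[0.68593234 0.87584705 0.66883365] [[0.0042 0.0022]]
```

View pics/w11d.png

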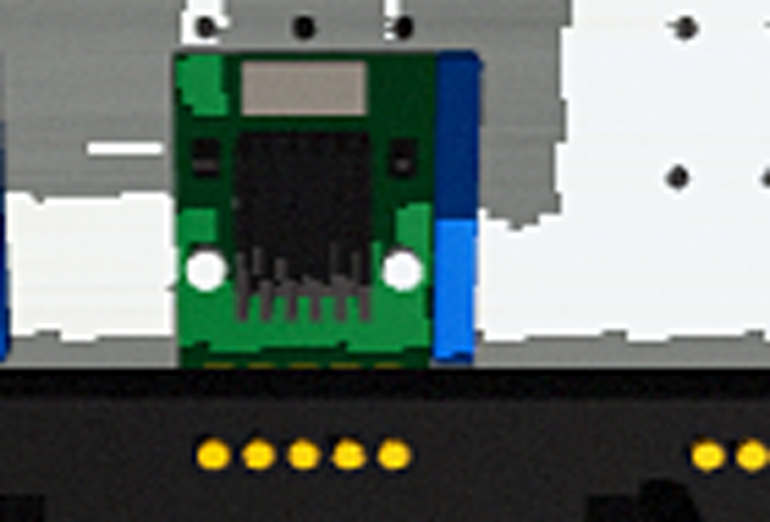

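Module B is under the block in the middle nest. Its left edge lies along the blue fence (crop column 433) and its front edge is level with the fence end (row 52). A closed-finger push will confirm it's seated.

```bash
python3 - <<'E'
from h import *
rel(fw(-.029,0,.077),down(np.pi/2+FY))
E
```

```text
t 15.43 tcp [0.5761 0.0378 0.242 ] F [ 0.5 -0.3 -0.1] grip 0.05
-> [ 0.1647  0.0334 -0.0022] [0.0007 0.0005 0.0072] rows 4.0
```

>>> {"op": "carry_out", "data": {
  "motion": [
    [0,0.033,-0.002,0,0,0,0],
    [0.04,0.033,-0.002,0,0,0,0],
    [0.08,0.033,-0.002,0,0,0,0],
    [0.12,0.033,-0.002,0,0,0,0],
    [0.14,0.033,-0.002,0,0,0,0],
    [0.155,0.033,-0.002,0,0,0,0],
    [0.164,0.033,-0.002,0,0,0,0],
    [0.164,0.033,-0.002,0,0,0,0]
  ]
}}

```text
t: 16.1
tcp_pos: [0.5386, 0.0389, 0.0708]
tool_rot: [-0.475, 0.524, 0.478, 0.521]
force: [-0.2, 0.2, -0.2]
grip_width: 0.0054
```

```bash
python3 - <<'E'
from h import *
s=r.sense();print(wf(s['tcp_pos']).round(4)); snap('w12')
E
```

```text
[[-0.0343 -0.0003]]
```

View pics/w12.png

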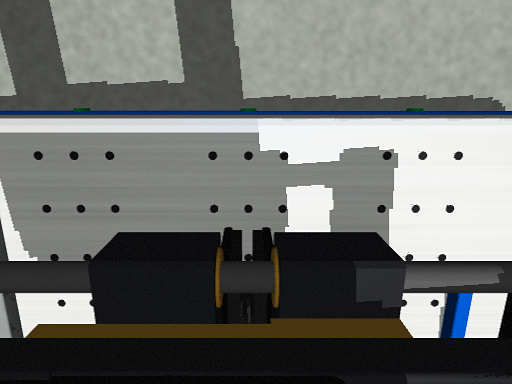

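>>> {"op": "carry_out", "data": {
  "motion": [
    [-0.002,0,0,0,0,0,0],
    [-0.002,0,0,0,0,0,0],
    [-0.002,0,0,0,0,0,0],
    [-0.002,0,0,0,0,0,0]
  ]
}}

```text
t: 16.48
tcp_pos: [0.5419, 0.0385, 0.0775]
tool_rot: [-0.477, 0.522, 0.476, 0.523]
force: [-0.5, 1.1, -0.4]
grip_width: 0.0005
```

```bash
python3 - <<'E'
from h import *
s=r.sense();print(wf(s['tcp_pos']).round(4),s['tcp_pos'],s['grip_width']);rel(fw(-.016,0,.077),down(np.pi/2+FY))
E
```

```text
[[-0.0309 -0.0003]] [0.54193697 0.03851955 0.07752458] 0.00047061690093803753
t 16.48 tcp [0.5419 0.0385 0.0775] F [-0.5  1.1 -0.4] grip 0.0005
-> [ 0.0006 -0.0149  0.0003] [0.0003 0.     0.0023] rows 0.4
```

>>> {"op": "carry_out", "data": {
  "motion": [
    [0,-0.006,0,0,0,0,0],
    [0,-0.011,0,0,0,0,0],
    [0,-0.013,0,0,0,0,0],
    [0,-0.014,0,0,0,0,0],
    [0,-0.015,0,0,0,0,0],
    [0,-0.016,0,0,0,0,0],
    [0,-0.017,0,0,0,0,0],
    [0,-0.017,0,0,0,0,0]
  ]
}}

```text
t: 17.15
tcp_pos: [0.5552, 0.0373, 0.0755]
tool_rot: [-0.475, 0.524, 0.478, 0.521]
force: [-9.5, 0.4, 7.8]
grip_width: 0.0002
```

>>> {"op": "carry_out", "data": {
  "motion": [
    [0,-0.001,0,0,0,0,0],
    [0,-0.002,0,0,0,0,0],
    [0,-0.002,0,0,0,0,0],
    [0,-0.002,0,0,0,0,0]
  ]
}}

```text
t: 17.48
tcp_pos: [0.5553, 0.0373, 0.0753]
tool_rot: [-0.474, 0.525, 0.479, 0.52]
force: [-16.8, 0.8, 12.7]
grip_width: 0.0001
```

>>> {"op": "carry_out", "data": {
  "motion": [
    [0,0.012,0,0,0,0,0],
    [-0.03,0.015,0,0,0,0,0],
    [-0.04,0.0,-0.02,0,0,0,0],
    [-0.04,-0.02,-0.04,0,0,0,0],
    [-0.04,-0.026,-0.042,0,0,0,0],
    [-0.04,-0.026,-0.042,0,0,0,0],
    [-0.04,-0.026,-0.042,0,0,0,0]
  ]
}}

```text
t: 18.07
tcp_pos: [0.5815, -0.0072, 0.1155]
tool_rot: [-0.476, 0.523, 0.477, 0.522]
force: [-1.4, 0.7, 0.3]
grip_width: 0.0006
```

```bash
python3 - <<'E'
from h import *
s=r.sense();print(wf(s['tcp_pos']).round(4));rel(fw(.009,-.04,.077),down(np.pi/2+FY)); snap('w13')
crop('w13c',load('w13')[1],150,130,400,300,3)
E
```

```text
[[ 0.0128 -0.0422]]
t 18.07 tcp [ 0.5815 -0.0072  0.1155] F [-1.4  0.7  0.3] grip 0.0006
-> [0.0385 0.0037 0.0022] [-0.0006  0.0004 -0.0013] rows 0.9
```

View pics/w13c.png

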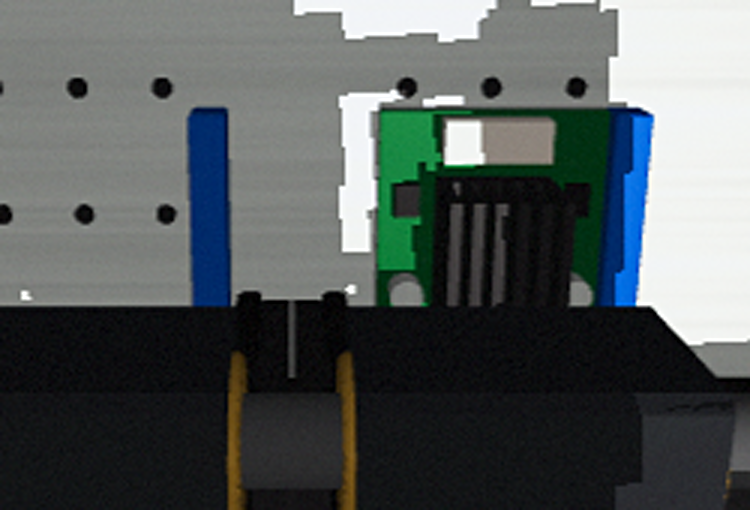

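>>> {"op": "carry_out", "data": {
  "motion": [
    [0.01,0.004,0.006,0,0,0,0],
    [0.025,0.004,0.006,0,0,0,0],
    [0.035,0.004,0.006,0,0,0,0],
    [0.037,0.004,0.006,0,0,0,0],
    [0.037,0.004,0.006,0,0,0,0]
  ]
}}

```text
t: 18.53
tcp_pos: [0.577, -0.0002, 0.0775]
tool_rot: [-0.476, 0.523, 0.478, 0.522]
force: [1.0, 0.0, 0.3]
grip_width: 0.0006
```

```bash
python3 - <<'E'
from h import *
s=r.sense();print(wf(s['tcp_pos']).round(4));rel(fw(.009,-.027,.077),down(np.pi/2+FY))
E
```

```text
[[ 0.0076 -0.0357]]
t 18.53 tcp [ 5.77e-01 -2.00e-04  7.75e-02] F [1.  0.  0.3] grip 0.0006
-> [ 0.0005 -0.0014  0.0087] [ 0.0009  0.0002 -0.0033] rows 0.2
```

>>> {"op": "carry_out", "data": {
  "motion": [
    [0,0,0.004,0,0,0,0],
    [0,0,0.007,0,0,0,0],
    [0,0,0.009,0,0,0,0],
    [0,0,0.01,0,0,0,0],
    [0,0,0.011,0,0,0,0],
    [0,0,0.012,0,0,0,0],
    [0,0,0.012,0,0,0,0]
  ]
}}

```text
t: 19.12
tcp_pos: [0.5797, 0.0111, 0.0794]
tool_rot: [-0.477, 0.522, 0.477, 0.522]
force: [0.3, 0.1, 0.6]
grip_width: 0.0004
```

>>> {"op": "carry_out", "data": {
  "motion": [
    [0,0,0.001,0,0,0,0],
    [0,0,0.002,0,0,0,0],
    [0,0,0.003,0,0,0,0],
    [0,0,0.003,0,0,0,0]
  ]
}}

```text
t: 19.45
tcp_pos: [0.5799, 0.014, 0.0793]
tool_rot: [-0.477, 0.522, 0.477, 0.522]
force: [-0.4, -0.3, 0.0]
grip_width: 0.0008
```

>>> {"op": "carry_out", "data": {
  "motion": [
    [0,0,0.001,0,0,0,0],
    [0,0,0.002,0,0,0,0],
    [0,0,0.003,0,0,0,0],
    [0,0,0.003,0,0,0,0]
  ]
}}

```text
t: 19.78
tcp_pos: [0.58, 0.0148, 0.0796]
tool_rot: [-0.477, 0.523, 0.476, 0.521]
force: [-3.3, -7.7, 3.8]
grip_width: 0.0002
```

>>> {"op": "carry_out", "data": {
  "motion": [
    [0,0,0.001,0,0,0,0],
    [0,0,0.002,0,0,0,0],
    [0,0,0.002,0,0,0,0]
  ]
}}

```text
t: 20.03
tcp_pos: [0.5801, 0.0151, 0.08]
tool_rot: [-0.478, 0.524, 0.475, 0.521]
force: [-5.8, -15.2, 5.7]
grip_width: 0.0006
```

Both pushes met hard stops, so B is home. Going to module A.

>>> {"op": "carry_out", "data": {
  "motion": [
    [0,0,-0.01,0,0,0,0],
    [-0.03,0,-0.012,0,0,0,0.02],
    [-0.07,0.01,-0.012,0,0,0,0.05],
    [-0.11,0.02,-0.04,0,0,0,0.05],
    [-0.14,0.02,-0.08,0,0,0,0.05],
    [-0.15,0.02,-0.12,0,0,0,0.05],
    [-0.15,0.02,-0.16,0,0,0,0.05],
    [-0.15,0.02,-0.2,0,0,0,0.05]
  ]
}}

```text
t: 20.7
tcp_pos: [0.5439, -0.1697, 0.2318]
tool_rot: [-0.478, 0.521, 0.475, 0.523]
force: [0.8, 0.4, -0.4]
grip_width: 0.0394
```

```bash
python3 - <<'E'
from h import *
rel((.600,-.327,.23),down(np.pi/2-.154))
E
```

```text
t 20.7 tcp [ 0.5439 -0.1697  0.2318] F [ 0.8  0.4 -0.4] grip 0.0394
-> [ 0.0022 -0.0701 -0.1515] [ 0.0635 -0.0008  0.0048] rows 4.0
```

>>> {"op": "carry_out", "data": {
  "motion": [
    [0,-0.02,-0.04,0.02,0,0,0.05],
    [0,-0.04,-0.08,0.04,0,0,0.05],
    [0,-0.06,-0.12,0.06,0,0,0.05],
    [0,-0.07,-0.145,0.063,0,0,0.05],
    [0,-0.07,-0.15,0.063,0,0,0.05],
    [0,-0.07,-0.15,0.063,0,0,0.05],
    [0,-0.07,-0.15,0.063,0,0,0.05]
  ]
}}

```text
t: 21.28
tcp_pos: [0.5987, -0.3236, 0.2283]
tool_rot: [-0.459, 0.537, 0.46, 0.537]
force: [-0.2, -1.0, -0.0]
grip_width: 0.05
```

```bash
python3 - <<'E'
from h import *
rel((.600,-.327,.23),down(np.pi/2-.154))
snap('w14'); snap('t14','top')
modpose('w14',(190,100,310,225),.008)
E
```

```text
t 21.28 tcp [ 0.5987 -0.3236  0.2283] F [-0.2 -1.  -0. ] grip 0.05
-> [-0.0017 -0.0018 -0.0032] [-0.0015  0.0014 -0.001 ] rows 0.1
board [ 605.3 -327.5] [47.6 69.7] 81.07
```

View pics/w14.png

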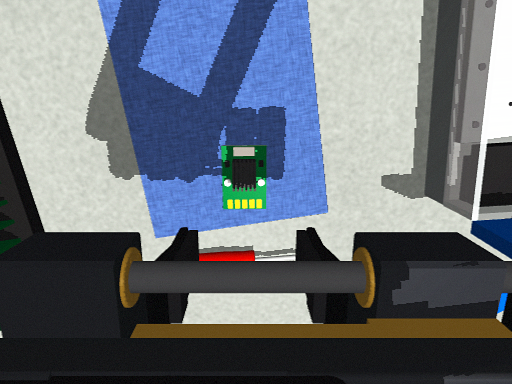

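View pics/t14.png

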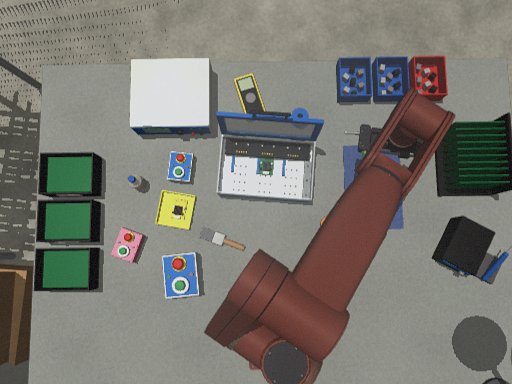

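```bash
python3 - <<'E'
from h import *
rel((.5994,-.3266,.038),down(np.pi/2-.156))
E
```

```text
t 21.38 tcp [ 0.599  -0.3224  0.229 ] F [-0.8  0.2 -0. ] grip 0.0499
-> [ 0.191  -0.0011 -0.0043] [ 0.0023  0.0008 -0.0002] rows 4.6
```

>>> {"op": "carry_out", "data": {
  "motion": [
    [0.04,-0.001,-0.004,0,0,0,0.05],
    [0.08,-0.001,-0.004,0,0,0,0.05],
    [0.12,-0.001,-0.004,0,0,0,0.05],
    [0.15,-0.001,-0.004,0,0,0,0.05],
    [0.175,-0.001,-0.004,0,0,0,0.05],
    [0.188,-0.001,-0.004,0,0,0,0.05],
    [0.19,-0.001,-0.004,0,0,0,0.05],
    [0.19,-0.001,-0.004,0,0,0,0.05]
  ]
}}

```text
t: 22.05
tcp_pos: [0.5995, -0.327, 0.0392]
tool_rot: [-0.46, 0.537, 0.46, 0.537]
force: [0.1, -0.2, 0.1]
grip_width: 0.0498
```

>>> {"op": "carry_out", "data": {
  "motion": [
    [0,0,0,0,0,0,0.05],
    [0,0,0,0,0,0,0.05],
    [0,0,0,0,0,0,0.05]
  ]
}}

```text
t: 22.3
tcp_pos: [0.6008, -0.3289, 0.0416]
tool_rot: [-0.461, 0.537, 0.458, 0.537]
force: [-0.5, 0.9, -0.3]
grip_width: 0.0502
```

>>> {"op": "carry_out", "data": {
  "motion": [
    [0.002,0.001,0.002,0,0,0,0.05],
    [0.002,0.001,0.002,0,0,0,0.018],
    [0.002,0.001,0.002,0,0,0,0.018],
    [0.002,0.001,0.002,0,0,0,0.018],
    [0.002,0.001,0.002,0,0,0,0.018],
    [0.002,0.001,0.002,0,0,0,0.018]
  ]
}}

```text
t: 22.8
tcp_pos: [0.5987, -0.3259, 0.0369]
tool_rot: [-0.46, 0.537, 0.46, 0.537]
force: [0.4, -0.9, -0.6]
grip_width: 0.0248
```

>>> {"op": "carry_out", "data": {
  "motion": [
    [-0.02,0,0,0,0,0,0.018],
    [-0.06,0,0,0,0,0,0.018],
    [-0.1,0,0,0,0,0,0.018],
    [-0.13,0,0,0,0,0,0.018],
    [-0.13,0,0,0,0,0,0.018],
    [-0.13,0,0,0,0,0,0.018]
  ]
}}

```text
t: 23.3
tcp_pos: [0.6001, -0.3269, 0.1701]
tool_rot: [-0.462, 0.537, 0.458, 0.538]
force: [-0.9, 0.0, -2.3]
grip_width: 0.0238
```

```bash
python3 - <<'E'
from h import *
rel(fw(-.016,-.091,.17),down(np.pi/2+FY)); im,d=grab_frame('wrist'); save('w15',im)
E
```

```text
t 23.3 tcp [ 0.6001 -0.3269  0.1701] F [-0.9  0.  -2.3] grip 0.0238
-> [-0.001   0.0933  0.2625] [-0.0628 -0.0026  0.0048] rows 6.7
```

View pics/w15.png

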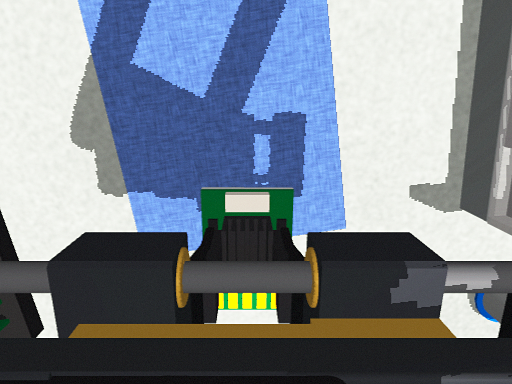

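>>> {"op": "carry_out", "data": {
  "motion": [
    [0,0.04,0.01,-0.03,0,0,0.018],
    [0,0.07,0.04,-0.06,0,0,0.018],
    [0,0.091,0.07,-0.063,0,0,0.018],
    [0,0.091,0.11,-0.063,0,0,0.018],
    [0,0.091,0.15,-0.063,0,0,0.018],
    [0,0.091,0.19,-0.063,0,0,0.018],
    [0,0.091,0.23,-0.063,0,0,0.018],
    [0,0.091,0.262,-0.063,0,0,0.018]
  ]
}}

```text
t: 24.02
tcp_pos: [0.5473, -0.0499, 0.1642]
tool_rot: [-0.475, 0.523, 0.478, 0.521]
force: [0.5, -0.5, -1.1]
grip_width: 0.024
```

>>> {"op": "carry_out", "data": {
  "motion": [
    [0,0,0,0,0,0,0.018],
    [0,0,0,0,0,0,0.018],
    [0,0,0,0,0,0,0.018],
    [0,0,0,0,0,0,0.018]
  ]
}}

```text
t: 24.35
tcp_pos: [0.5484, -0.0539, 0.1657]
tool_rot: [-0.476, 0.523, 0.477, 0.522]
force: [-0.1, 0.1, -1.5]
grip_width: 0.0238
```

```bash
python3 - <<'E'
from h import *
rel(fw(-.016,-.090,.083),down(np.pi/2+FY)); snap('w16')
E
```

```text
t 24.35 tcp [ 0.5484 -0.0539  0.1657] F [-0.1  0.1 -1.5] grip 0.0238
-> [ 0.0827 -0.0002  0.0017] [-0.0008 -0.0001 -0.0024] rows 2.0
```

View pics/w16.png

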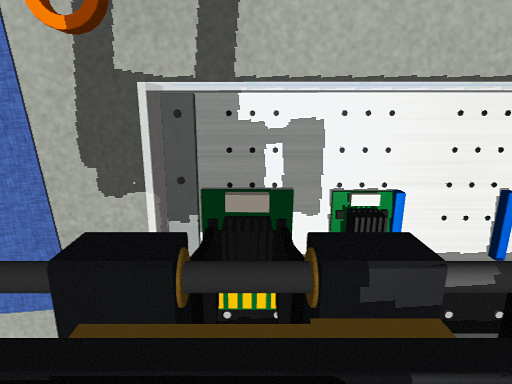

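>>> {"op": "carry_out", "data": {
  "motion": [
    [0.03,0,0.001,0,0,0,0.018],
    [0.055,0,0.001,0,0,0,0.018],
    [0.07,0,0.001,0,0,0,0.018],
    [0.079,0,0.001,0,0,0,0.018],
    [0.082,0,0.001,0,0,0,0.018],
    [0.082,0,0.001,0,0,0,0.018],
    [0.082,0,0.001,0,0,0,0.018]
  ]
}}

```text
t: 24.98
tcp_pos: [0.5501, -0.0527, 0.086]
tool_rot: [-0.477, 0.522, 0.476, 0.523]
force: [1.2, 0.9, -1.4]
grip_width: 0.0238
```

>>> {"op": "carry_out", "data": {
  "motion": [
    [0.001,0,0,0,0,0,0.018],
    [0.003,0,0,0,0,0,0.018],
    [0.004,0,0,0,0,0,0.018],
    [0.004,0,0,0,0,0,0.018],
    [0.004,0,0,0,0,0,0.018]
  ]
}}

```text
t: 25.4
tcp_pos: [0.5494, -0.0519, 0.0812]
tool_rot: [-0.477, 0.522, 0.477, 0.522]
force: [-0.7, -0.5, -1.2]
grip_width: 0.0235
```

```bash
python3 - <<'E'
from h import *
s=r.sense();print(wf(s['tcp_pos']).round(4));rel(fw(.009,-.090,.078),down(np.pi/2+FY)); snap('w17')
E
```

```text
[[-0.0151 -0.0897]]
t 25.4 tcp [ 0.5494 -0.0519  0.0812] F [-0.7 -0.5 -1.2] grip 0.0235
-> [ 0.0032 -0.0241 -0.0003] [ 0.0004 -0.      0.0003] rows 0.6
```

View pics/w17.png

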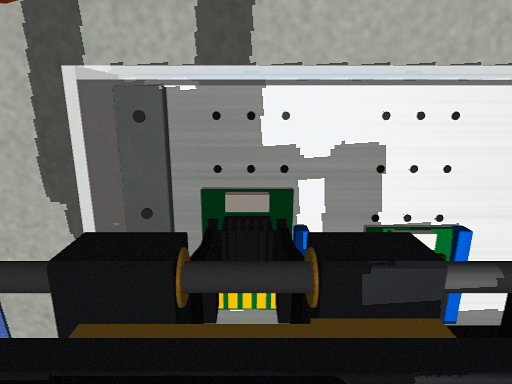

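>>> {"op": "carry_out", "data": {
  "motion": [
    [0.001,0,0,0,0,0,0.018],
    [0.002,0,0,0,0,0,0.018],
    [0.003,0,0,0,0,0,0.018],
    [0.004,0,0,0,0,0,0.018],
    [0.004,0,0,0,0,0,0.018],
    [0.004,0,0,0,0,0,0.018]
  ]
}}

```text
t: 25.95
tcp_pos: [0.5492, -0.052, 0.0769]
tool_rot: [-0.476, 0.522, 0.477, 0.522]
force: [-0.6, -0.3, -1.2]
grip_width: 0.0236
```

>>> {"op": "carry_out", "data": {
  "motion": [
    [0.001,0,0,0,0,0,0.018],
    [0.001,0,0,0,0,0,0.018],
    [0.001,0,0,0,0,0,0.018]
  ]
}}

```text
t: 26.2
tcp_pos: [0.5493, -0.052, 0.076]
tool_rot: [-0.476, 0.522, 0.477, 0.522]
force: [0.2, 1.2, -1.7]
grip_width: 0.0234
```

>>> {"op": "carry_out", "data": {
  "motion": [
    [0,-0.005,0,0,0,0,0.018],
    [0,-0.01,0,0,0,0,0.018],
    [0,-0.015,0,0,0,0,0.018],
    [0,-0.018,0,0,0,0,0.018],
    [0,-0.02,0,0,0,0,0.018],
    [0,-0.021,0,0,0,0,0.018],
    [0,-0.022,0,0,0,0,0.018],
    [0,-0.022,0,0,0,0,0.018]
  ]
}}

```text
t: 26.87
tcp_pos: [0.5713, -0.054, 0.0759]
tool_rot: [-0.476, 0.522, 0.477, 0.522]
force: [-0.5, 0.3, -0.7]
grip_width: 0.0236
```

>>> {"op": "carry_out", "data": {
  "motion": [
    [0,-0.001,0,0,0,0,0.018],
    [0,-0.002,0,0,0,0,0.018],
    [0,-0.003,0,0,0,0,0.018],
    [0,-0.003,0,0,0,0,0.018]
  ]
}}

```text
t: 27.2
tcp_pos: [0.5727, -0.0541, 0.0755]
tool_rot: [-0.476, 0.523, 0.478, 0.522]
force: [-5.1, -0.0, 0.8]
grip_width: 0.0237
```

>>> {"op": "carry_out", "data": {
  "motion": [
    [0.001,-0.001,0,0,0,0,0.018],
    [0.001,-0.001,0.001,0,0,0,0.018],
    [0.001,-0.001,0.002,0,0,0,0.018],
    [0.001,-0.001,0.003,0,0,0,0.018],
    [0.001,-0.001,0.003,0,0,0,0.018]
  ]
}}

```text
t: 27.62
tcp_pos: [0.5728, -0.0533, 0.0752]
tool_rot: [-0.476, 0.525, 0.477, 0.52]
force: [-13.3, -8.1, 9.1]
grip_width: 0.0239
```

>>> {"op": "carry_out", "data": {
  "motion": [
    [0,0.001,0,0,0,0,0.018],
    [0,0.001,-0.001,0,0,0,0.018],
    [0,0.001,-0.001,0,0,0,0.04],
    [0,0.001,-0.001,0,0,0,0.05],
    [0,0.001,-0.001,0,0,0,0.05],
    [0,0.001,-0.001,0,0,0,0.05]
  ]
}}

```text
t: 28.12
tcp_pos: [0.5749, -0.0522, 0.0753]
tool_rot: [-0.477, 0.522, 0.476, 0.523]
force: [-1.2, 0.0, 0.3]
grip_width: 0.0431
```

>>> {"op": "carry_out", "data": {
  "motion": [
    [-0.02,0,0,0,0,0,0.05],
    [-0.05,0,0,0,0,0,0.05],
    [-0.08,0,0,0,0,0,0.05],
    [-0.11,0.005,0,0,0,0,0.05],
    [-0.14,0.01,0,0,0,0,0.05],
    [-0.16,0.01,0,0,0,0,0.05],
    [-0.16,0.01,0,0,0,0,0.05]
  ]
}}

```text
t: 28.7
tcp_pos: [0.5673, -0.0518, 0.2414]
tool_rot: [-0.48, 0.52, 0.474, 0.524]
force: [-0.1, -0.2, 1.4]
grip_width: 0.0496
```

```bash
python3 - <<'E'
from h import *
print(r.sense()['force'],wf(r.sense()['tcp_pos']).round(4)); snap('w18'); crop('w18d',load('w18')[1],190,140,350,235,5)
rel(fw(-.030,-.088,.077),down(np.pi/2+FY))
E
```

```text
[-0.05448976 -0.22441226  1.44476438] [[ 0.0027 -0.0879]]
t 28.75 tcp [ 0.5664 -0.0516  0.2385] F [-0.6  0.3  0.2] grip 0.0498
-> [ 0.1613  0.0328 -0.    ] [ 0.0005 -0.0009  0.0067] rows 3.9
```

View pics/w18d.png

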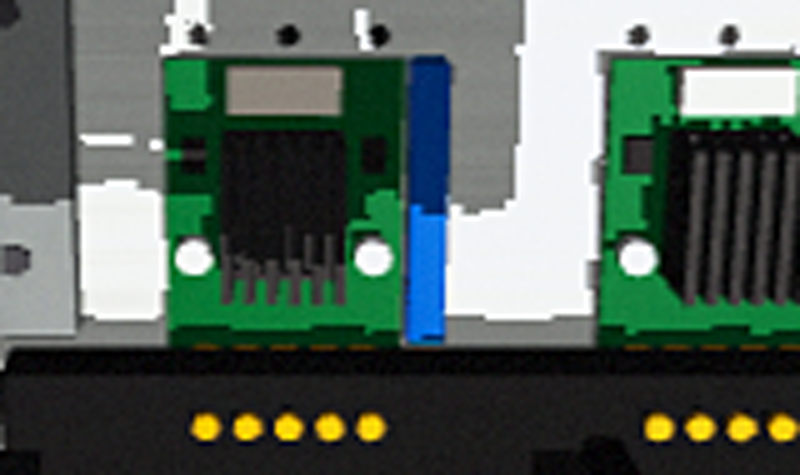

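>>> {"op": "carry_out", "data": {
  "motion": [
    [0,0.033,0,0,0,0,0],
    [0.04,0.033,0,0,0,0,0],
    [0.08,0.033,0,0,0,0,0],
    [0.12,0.033,0,0,0,0,0],
    [0.14,0.033,0,0,0,0,0],
    [0.15,0.033,0,0,0,0,0],
    [0.158,0.033,0,0,0,0,0],
    [0.158,0.033,0,0,0,0,0]
  ]
}}

```text
t: 29.42
tcp_pos: [0.5308, -0.0481, 0.0755]
tool_rot: [-0.476, 0.523, 0.477, 0.522]
force: [-1.0, -0.6, 0.6]
grip_width: 0.0053
```

>>> {"op": "carry_out", "data": {
  "motion": [
    [0,0,0,0,0,0,0],
    [0,0,0,0,0,0,0],
    [0,0,0,0,0,0,0],
    [0,0,0,0,0,0,0]
  ]
}}

```text
t: 29.75
tcp_pos: [0.5327, -0.0486, 0.0785]
tool_rot: [-0.477, 0.522, 0.476, 0.523]
force: [-0.4, -0.1, 0.2]
grip_width: 0.0003
```

```bash
python3 - <<'E'
from h import *
s=r.sense();print(wf(s['tcp_pos']).round(4));rel(fw(-.017,-.088,.077),down(np.pi/2+FY))
E
```

```text
[[-0.0321 -0.0879]]
t 29.75 tcp [ 0.5327 -0.0486  0.0785] F [-0.4 -0.1  0.2] grip 0.0003
-> [ 0.0015 -0.0151 -0.0001] [ 0.0002 -0.0004  0.0026] rows 0.4
```

>>> {"op": "carry_out", "data": {
  "motion": [
    [0,-0.006,0,0,0,0,0],
    [0,-0.011,0,0,0,0,0],
    [0,-0.013,0,0,0,0,0],
    [0,-0.014,0,0,0,0,0],
    [0,-0.015,0,0,0,0,0],
    [0,-0.016,0,0,0,0,0],
    [0,-0.017,0,0,0,0,0],
    [0,-0.017,0,0,0,0,0]
  ]
}}

```text
t: 30.42
tcp_pos: [0.5471, -0.0497, 0.0766]
tool_rot: [-0.476, 0.523, 0.478, 0.522]
force: [-4.8, 0.4, 4.3]
grip_width: 0.0004
```

>>> {"op": "carry_out", "data": {
  "motion": [
    [0,-0.001,0,0,0,0,0],
    [0,-0.002,0,0,0,0,0],
    [0,-0.002,0,0,0,0,0]
  ]
}}

```text
t: 30.67
tcp_pos: [0.5472, -0.0497, 0.0763]
tool_rot: [-0.474, 0.524, 0.479, 0.52]
force: [-12.1, 0.7, 9.1]
grip_width: 0.0002
```

>>> {"op": "carry_out", "data": {
  "motion": [
    [0,0.012,0,0,0,0,0],
    [-0.03,0.015,0,0,0,0,0],
    [-0.04,0.0,-0.02,0,0,0,0],
    [-0.04,-0.02,-0.035,0,0,0,0],
    [-0.04,-0.024,-0.035,0,0,0,0],
    [-0.02,-0.024,-0.035,0,0,0,0],
    [-0.004,-0.024,-0.035,0,0,0,0],
    [-0.001,-0.024,-0.035,0,0,0,0]
  ]
}}

```text
t: 31.33
tcp_pos: [0.5689, -0.0864, 0.0747]
tool_rot: [-0.475, 0.523, 0.478, 0.522]
force: [-1.5, 0.3, 0.6]
grip_width: 0.0003
```

```bash
python3 - <<'E'
from h import *
s=r.sense();print(wf(s['tcp_pos']).round(4));rel(fw(.009,-.109,.077),down(np.pi/2+FY))
E
```

```text
[[ 0.0074 -0.1222]]
t 31.33 tcp [ 0.5689 -0.0864  0.0747] F [-1.5  0.3  0.6] grip 0.0003
-> [-0.0023 -0.0016  0.0132] [-0.0001  0.0012 -0.0053] rows 0.3
```

>>> {"op": "carry_out", "data": {
  "motion": [
    [0,0,0.006,0,0,0,0],
    [0,0,0.01,0,0,0,0],
    [0,0,0.011,0,0,0,0],
    [0,0,0.012,0,0,0,0],
    [0,0,0.013,0,0,0,0],
    [0,0,0.014,0,0,0,0],
    [0,0,0.015,0,0,0,0],
    [0,0,0.015,0,0,0,0]
  ]
}}

```text
t: 32.0
tcp_pos: [0.5731, -0.0732, 0.0789]
tool_rot: [-0.477, 0.523, 0.476, 0.522]
force: [-1.1, -5.0, 2.8]
grip_width: 0.0008
```

>>> {"op": "carry_out", "data": {
  "motion": [
    [0,0,0.001,0,0,0,0],
    [0,0,0.002,0,0,0,0],
    [0,0,0.002,0,0,0,0],
    [0,0,0.002,0,0,0,0]
  ]
}}

```text
t: 32.33
tcp_pos: [0.5732, -0.073, 0.0792]
tool_rot: [-0.478, 0.523, 0.475, 0.522]
force: [-2.7, -12.2, 5.0]
grip_width: 0.0009
```

```bash
python3 - <<'E'
from h import *
s=r.sense();print(wf(s['tcp_pos']).round(4),wf([.5801,.0151]).round(4))
E
```

```text
[[ 0.0105 -0.1085]] [[ 0.0093 -0.0201]]
```

>>> {"op": "carry_out", "data": {
  "motion": [
    [0,0,-0.008,0,0,0,0],
    [-0.03,0,-0.008,0,0,0,0],
    [-0.07,0.005,-0.005,0,0,0,0.02],
    [-0.11,0.01,0.03,0,0,0,0.05],
    [-0.14,0.01,0.065,0,0,0,0.05],
    [-0.16,0.01,0.065,0,0,0,0.05],
    [-0.16,0.01,0.065,0,0,0,0.05],
    [-0.16,0.01,0.065,0,0,0,0.05]
  ]
}}

```text
t: 33.0
tcp_pos: [0.57, -0.0037, 0.2404]
tool_rot: [-0.478, 0.521, 0.476, 0.523]
force: [-0.6, 0.1, -0.7]
grip_width: 0.0325
```

```bash
python3 - <<'E'
from h import *
snap('w19'); c,im,_=load('w19'); crop('w19d',im,170,140,330,235,5)
print(r.sense()['tcp_pos'])
E
```

```text
[ 0.56882438 -0.0042322   0.23821271]
```

View pics/w19d.png

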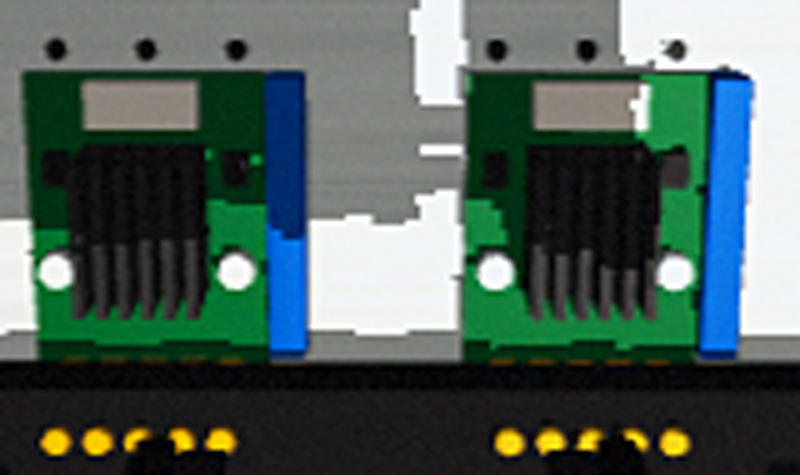

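Both modules are flush to fence and stop. Next is the cover, so I need its angle and the handle position.

```bash
python3 - <<'E'
from h import *
c=get_calibration('top'); im=np.load('top0im.npy'); d=np.load('top0.npy'); P=cloud(c,d)
for th in (1.4,1.5,1.6):
    h=fw(.1-.235*np.cos(th),0,.085+.235*np.sin(th)); print(th,h.round(3),proj(c,h).round(1), 'scene',proj(get_calibration('scene'),h).round(1))
for u in (262,270,280):
    for v in range(109,118): print(u,v,im[v,u],P[v,u].round(3),wf(P[v,u]).round(3))
crop('hand',im,240,95,335,145,8)
crop('hand_s',np.load('s1.npz')['im'],250,140,370,280,5)
E
```

```text
1.4 [0.633 0.03  0.317] [[268.3 131.3]] scene [[299.7 175.6]]
1.5 [0.656 0.028 0.319] [[268.9 123.2]] scene [[307.2 179.6]]
1.6 [0.679 0.026 0.32 ] [[269.5 115.2]] scene [[314.7 184.2]]
262 109 [72 69 61] [0.791 0.044 0.03 ] [[0.216 0.028]]
262 110 [56 57 56] [0.787 0.044 0.031] [[0.212 0.028]]
262 111 [50 52 53] [0.691 0.048 0.323] [[0.117 0.023]]
262 112 [53 56 53] [0.687 0.048 0.326] [[0.113 0.022]]
262 113 [53 52 50] [0.684 0.048 0.326] [[0.11  0.022]]
262 114 [51 60 78] [0.694 0.047 0.283] [[0.12  0.023]]
262 115 [ 57  95 151] [0.69  0.048 0.288] [[0.116 0.022]]
262 116 [ 54  85 135] [0.689 0.047 0.28 ] [[0.115 0.022]]
262 117 [47 62 91] [0.685 0.048 0.285] [[0.11  0.022]]
270 109 [131 135 126] [ 0.8    0.015 -0.002] [[ 0.229 -0.   ]]
270 110 [140 142 134] [0.796 0.015 0.   ] [[ 0.224 -0.   ]]
270 111 [105 103 101] [0.69  0.025 0.325] [[ 0.118 -0.   ]]
270 112 [60 59 61] [0.687 0.025 0.326] [[ 0.115 -0.001]]
270 113 [53 54 49] [0.684 0.025 0.326] [[ 0.112 -0.001]]
270 114 [42 41 36] [0.682 0.025 0.323] [[ 0.11  -0.001]]
270 115 [ 59  91 148] [0.69  0.024 0.286] [[ 0.118 -0.001]]
270 116 [ 51  84 136] [0.687 0.024 0.285] [[ 0.115 -0.002]]
270 117 [46 64 91] [0.684 0.024 0.286] [[ 0.112 -0.002]]
280 109 [134 135 128] [ 0.798 -0.021  0.004] [[ 0.23  -0.036]]
280 110 [132 134 128] [ 0.796 -0.021 -0.001] [[ 0.227 -0.036]]
280 111 [120 122 115] [ 0.793 -0.021 -0.004] [[ 0.224 -0.037]]
280 112 [85 85 81] [ 0.686 -0.004  0.327] [[ 0.117 -0.029]]
280 113 [60 58 58] [ 0.684 -0.004  0.324] [[ 0.114 -0.03 ]]
280 114 [55 53 53] [ 0.68  -0.004  0.326] [[ 0.111 -0.03 ]]
280 115 [49 53 55] [ 0.678 -0.004  0.324] [[ 0.109 -0.03 ]]
280 116 [ 61  93 150] [ 0.686 -0.006  0.288] [[ 0.117 -0.031]]
280 117 [ 58  88 139] [ 0.684 -0.006  0.285] [[ 0.115 -0.031]]
```

View pics/hand.png

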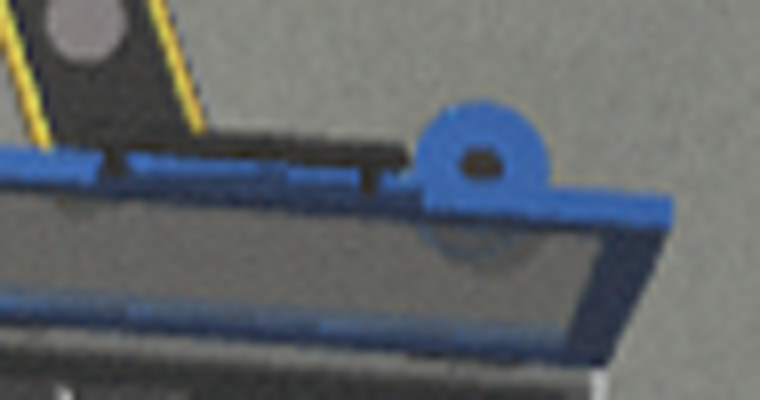

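View pics/hand_s.png

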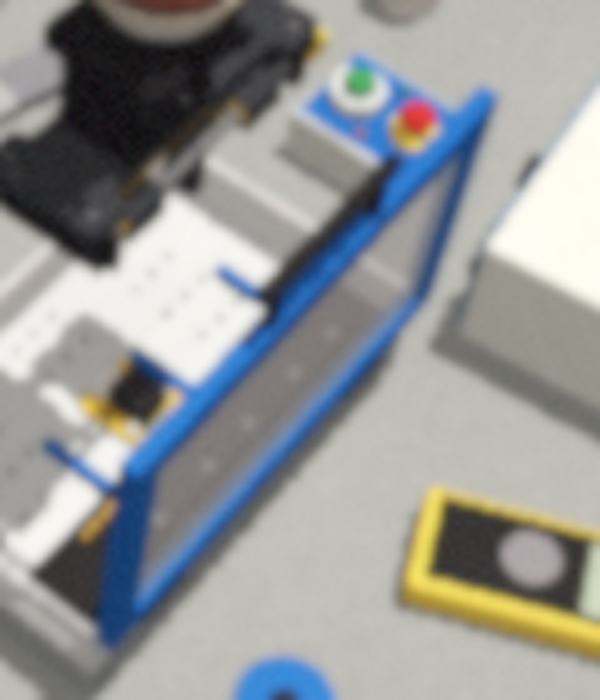

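>>> {"op": "carry_out", "data": {
  "motion": [
    [-0.04,0.01,0,0,0,0,0.05],
    [-0.08,0.02,0,0,0,0,0.05],
    [-0.12,0.02,0,0.12,0,0,0.05],
    [-0.16,0.02,0,0.24,0,0,0.05],
    [-0.18,0.02,0,0.36,0,0,0.05],
    [-0.18,0.02,0,0.48,0,0,0.05],
    [-0.18,0.02,0,0.6,0,0,0.05],
    [-0.18,0.02,0,0.72,0,0,0.05]
  ]
}}

```text
t: 33.72
tcp_pos: [0.5486, -0.0035, 0.4161]
tool_rot: [-0.259, 0.659, 0.26, 0.657]
force: [-0.4, 0.6, -0.6]
grip_width: 0.0499
```

```bash
python3 - <<'E'
from h import *
rel(fw(.05,0,.42),down(FY)); print(r.sense()['q'].round(2))
E
```

```text
t 33.72 tcp [ 0.5486 -0.0035  0.4161] F [-0.4  0.6 -0.6] grip 0.0499
-> [-0.0041 -0.0249  0.0778] [ 0.8439 -0.0026 -0.0017] rows 6.8
[-0.15 -0.01  1.46  0.    1.69 -0.9 ]
```

>>> {"op": "carry_out", "data": {
  "motion": [
    [-0.005,-0.025,0.078,0.12,0,0,0.05],
    [-0.005,-0.025,0.078,0.24,0,0,0.05],
    [-0.005,-0.025,0.078,0.36,0,0,0.05],
    [-0.005,-0.025,0.078,0.48,0,0,0.05],
    [-0.005,-0.025,0.078,0.6,0,0,0.05],
    [-0.005,-0.025,0.078,0.72,0,0,0.05],
    [-0.005,-0.025,0.078,0.84,0,0,0.05],
    [-0.005,-0.025,0.078,0.844,0,0,0.05]
  ]
}}

```text
t: 34.38
tcp_pos: [0.6224, 0.032, 0.42]
tool_rot: [0.032, 0.708, -0.032, 0.705]
force: [-0.2, 0.5, 0.4]
grip_width: 0.05
```

```bash
python3 - <<'E'
from h import *
rel(fw(.113,0,.42),down(FY)); snap('w20'); snap('s20','scene'); snap('t20','top')
c,im,d=load('w20')
crop('s20c',load('s20')[1],220,120,380,280,4)
E
```

```text
t 34.38 tcp [0.6224 0.032  0.42  ] F [-0.2  0.5  0.4] grip 0.05
-> [-0.0003 -0.0007  0.0631] [ 0.0016 -0.0046 -0.0001] rows 1.5
```

View pics/w20.png

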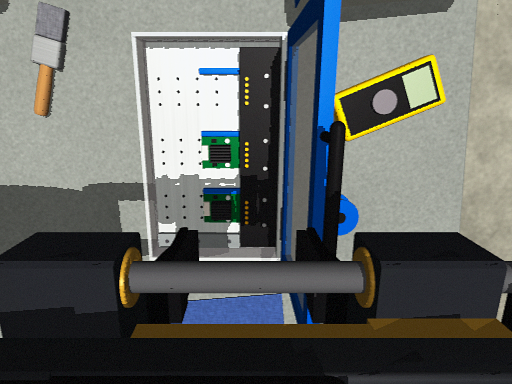

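View pics/s20c.png

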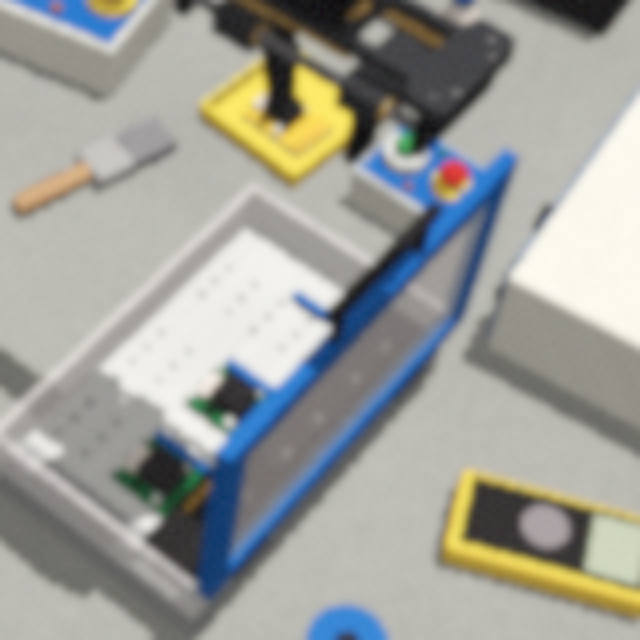

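```bash
python3 - <<'E'
from h import *
c,im,d=load('w20'); crop('w20c',im,280,100,380,240,5)
P=cloud(c,d)
for v in (140,170,200):
    row=im[v,322:352].sum(1); k=np.where(row<150)[0]+322; print(v,k.min(),k.max(), wf(cast(c,[[(k.min()+k.max())/2,v]],.32)).round(4), np.median(P[v,k],0).round(4), wf(np.median(P[v,k],0)).round(4))
E
```

```text
140 322 344 [[0.1108 0.0475]] [0.6862 0.0734 0.325 ] [[0.1095 0.0477]]
170 327 341 [[0.113  0.0262]] [0.686  0.0528 0.3251] [[0.1113 0.0271]]
200 324 339 [[0.1127 0.0038]] [0.6846 0.031  0.3252] [[0.1119 0.0053]]
```

View pics/w20c.png

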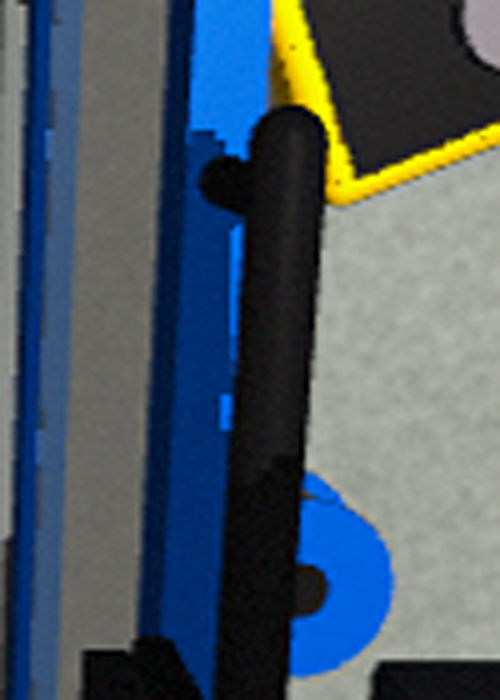

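>>> {"op": "carry_out", "data": {
  "motion": [
    [0,0,0.03,0,0,0,0.05],
    [0,0,0.06,0,0,0,0.05],
    [0,0,0.062,0,0,0,0.05],
    [0,0,0.062,0,0,0,0.05],
    [0,0,0.062,0,0,0,0.05],
    [0,0,0.062,0,0,0,0.05]
  ]
}}

```text
t: 35.03
tcp_pos: [0.6838, 0.0276, 0.4236]
tool_rot: [0.03, 0.706, -0.03, 0.707]
force: [0.6, -0.1, 0.7]
grip_width: 0.0499
```

```bash
python3 - <<'E'
from h import *
rel(fw(.112,0,.331),down(FY)); snap('w21')
E
```

```text
t 35.03 tcp [0.6838 0.0276 0.4236] F [ 0.6 -0.1  0.7] grip 0.0499
-> [ 0.0926 -0.0018  0.0006] [ 0.008   0.0004 -0.0001] rows 2.2
```

View pics/w21.png

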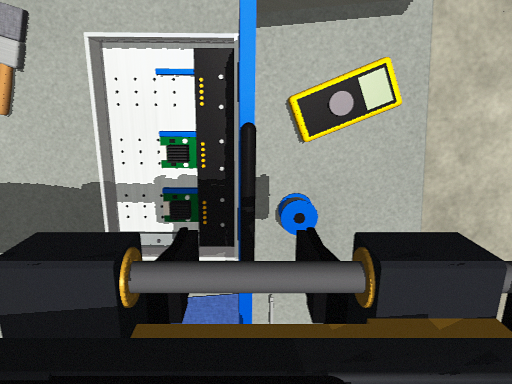

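Bar (col 248) is centred between the fingers. Lowering and half-closing.

>>> {"op": "carry_out", "data": {
  "motion": [
    [0.03,-0.001,0,0,0,0,0.05],
    [0.06,-0.001,0,0,0,0,0.05],
    [0.08,-0.001,0,0,0,0,0.05],
    [0.09,-0.001,0,0,0,0,0.05],
    [0.092,-0.001,0,0,0,0,0.05],
    [0.092,-0.001,0,0,0,0,0.03],
    [0.092,-0.001,0,0,0,0,0.02],
    [0.092,-0.001,0,0,0,0,0.02]
  ]
}}

```text
t: 35.75
tcp_pos: [0.6851, 0.0265, 0.3337]
tool_rot: [0.03, 0.705, -0.03, 0.708]
force: [0.6, 0.8, 0.0]
grip_width: 0.0374
```

```bash
cat >> h.py <<'E'
def bar(th): return np.array([.1-.235*np.cos(th)+.006*np.sin(th),.085+.235*np.sin(th)+.006*np.cos(th)])
E
python3 - <<'E'
from h import *
print(wf(r.sense()['tcp_pos'])); rel(fw(.112,0,.331),down(FY))
b0=bar(1.59)
for th in np.arange(1.6,-.01,-.1): print(round(th,2),bar(th).round(4),(bar(th)-b0).round(4))
E
```

```text
[[0.1127696  0.00089634]]
t 35.75 tcp [0.6851 0.0265 0.3337] F [0.6 0.8 0. ] grip 0.0374
-> [ 0.0027 -0.0009 -0.0008] [ 0.0071  0.0039 -0.0001] rows 0.1
1.6 [0.1129 0.3197] [ 0.0023 -0.0001]
1.5 [0.0894 0.3198] [-0.0211 -0.    ]
1.4 [0.066  0.3176] [-0.0445 -0.0022]
1.3 [0.0429 0.313 ] [-0.0676 -0.0068]
1.2 [0.0204 0.3062] [-0.0901 -0.0136]
1.1 [-0.0012  0.2972] [-0.1118 -0.0227]
1.0 [-0.0219  0.286 ] [-0.1324 -0.0339]
0.9 [-0.0414  0.2728] [-0.1519 -0.047 ]
0.8 [-0.0594  0.2578] [-0.1699 -0.0621]
0.7 [-0.0759  0.241 ] [-0.1864 -0.0789]
0.6 [-0.0906  0.2226] [-0.2011 -0.0972]
0.5 [-0.1034  0.2029] [-0.2139 -0.1169]
0.4 [-0.1141  0.182 ] [-0.2246 -0.1378]
0.3 [-0.1227  0.1602] [-0.2332 -0.1597]
0.2 [-0.1291  0.1376] [-0.2396 -0.1823]
0.1 [-0.1332  0.1144] [-0.2437 -0.2054]
-0.0 [-0.135  0.091] [-0.2455 -0.2288]
```

>>> {"op": "carry_out", "data": {
  "motion": [
    [0,0,-0.01,0,0,0,0.018],
    [0,0,-0.022,0,0,0,0.018],
    [0.001,0,-0.035,0,0,0,0.018],
    [0.002,0,-0.047,0,0,0,0.018],
    [0.004,0,-0.058,0,0,0,0.018],
    [0.007,0,-0.07,0,0,0,0.018],
    [0.01,0,-0.081,0,0,0,0.018],
    [0.0135,0,-0.0925,0,0,0,0.018]
  ]
}}

```text
t: 36.42
tcp_pos: [0.5931, 0.0344, 0.3202]
tool_rot: [0.03, 0.704, -0.03, 0.709]
force: [2.1, 1.3, 1.6]
grip_width: 0.0183
```

```bash
python3 - <<'E'
from h import *
s=r.sense();print(wf(s['tcp_pos']),s['tcp_pos'],s['force'],s['grip_width']); snap('s22','scene'); crop('s22c',load('s22')[1],200,100,360,260,4)
E
```

```text
[[0.02051042 0.00027521]] [0.59314896 0.03438975 0.32018832] [2.12796351 1.32431948 1.61557971] 0.018263522421309727
```

View pics/s22c.png

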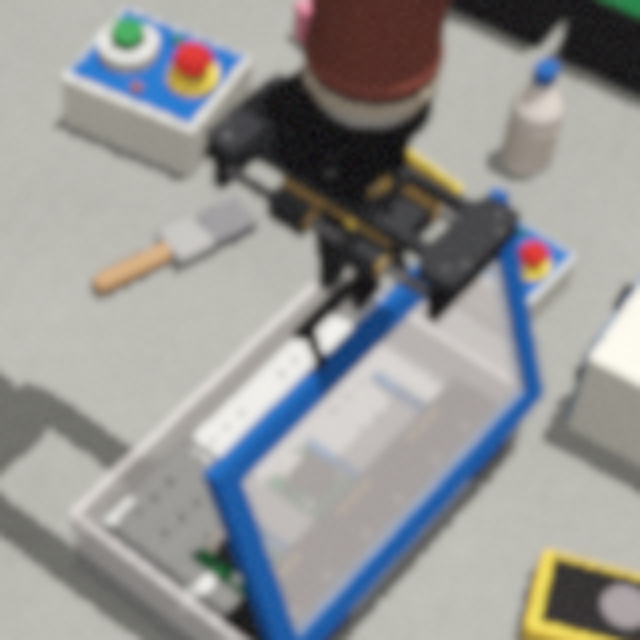

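>>> {"op": "carry_out", "data": {
  "motion": [
    [0.0043,0,-0.011,0,0,0,0.018],
    [0.009,0,-0.0216,0,0,0,0.018],
    [0.0145,0,-0.032,0,0,0,0.018],
    [0.02,0,-0.0423,0,0,0,0.018],
    [0.0266,0,-0.052,0,0,0,0.018],
    [0.0334,0,-0.0618,0,0,0,0.018],
    [0.0408,0,-0.071,0,0,0,0.018],
    [0.0484,0,-0.0798,0,0,0,0.018]
  ]
}}

```text
t: 37.13
tcp_pos: [0.5138, 0.0411, 0.271]
tool_rot: [0.03, 0.705, -0.03, 0.708]
force: [1.7, -0.3, 1.2]
grip_width: 0.0185
```

>>> {"op": "carry_out", "data": {
  "motion": [
    [0,0,0,0,0,0,0.018],
    [0,0,0,0,0,0,0.03],
    [0,0,0,0,0,0,0.03]
  ]
}}

```text
t: 37.38
tcp_pos: [0.5135, 0.0411, 0.2703]
tool_rot: [0.03, 0.706, -0.03, 0.707]
force: [-0.0, 0.0, 0.7]
grip_width: 0.025
```

```bash
python3 - <<'E'
from h import *
s=r.sense();print(wf(s['tcp_pos']),s['tcp_pos'],s['force'],s['grip_width']); snap('w23'); snap('s23','scene'); crop('s23c',load('s23')[1],200,100,360,260,4)
E
```

```text
[[-0.05937711 -0.0003775 ]] [0.51353931 0.04107908 0.27034097] [-0.00287012  0.00589088  0.6568067 ] 0.024962938544118442
```

View pics/s23c.png

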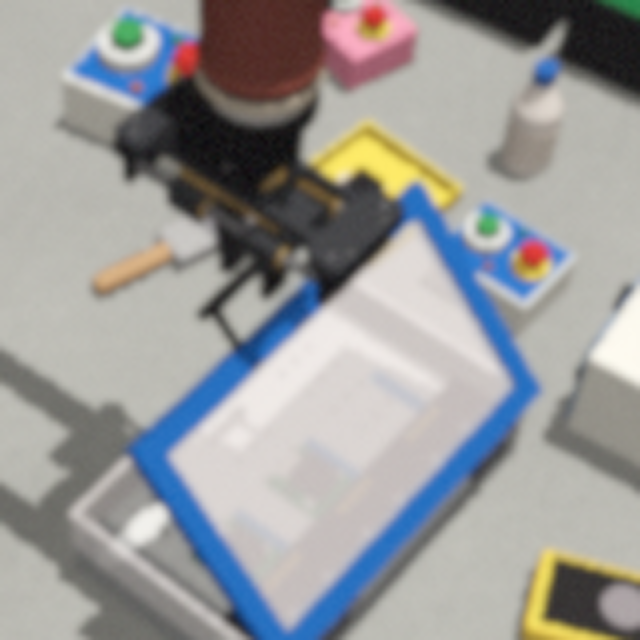

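View pics/w23.png

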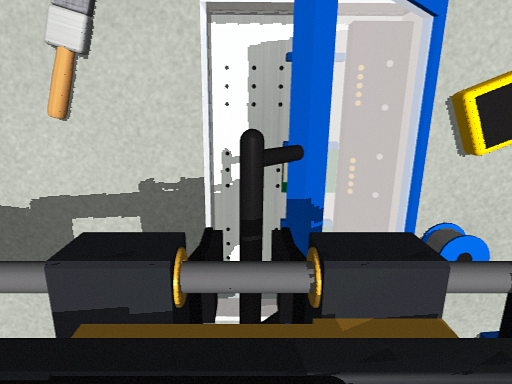

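>>> {"op": "carry_out", "data": {
  "motion": [
    [-0.01,0,0,0,0,0,0.03],
    [-0.025,0,0,0,0,0,0.03],
    [-0.035,0,0,0,0,0,0.03],
    [-0.035,0,0,0,0,0,0],
    [-0.035,0,0,0,0,0,0],
    [-0.035,0,0,0,0,0,0],
    [-0.035,0,0,0,0,0,0]
  ]
}}

```text
t: 38.07
tcp_pos: [0.5123, 0.0412, 0.3033]
tool_rot: [0.03, 0.707, -0.03, 0.706]
force: [-0.3, -0.4, 0.1]
grip_width: 0.0111
```

```bash
python3 - <<'E'
from h import *
s=r.sense();print(wf(s['tcp_pos']),s['tcp_pos'],s['force'],s['grip_width']); snap('w24')
c,im,d=load('w24'); P=cloud(c,d)
for v in (150,180,200):
    row=im[v,200:300].sum(1); k=np.where(row<130)[0]+200; k=k[(k>225)&(k<280)]; print(v,k.min(),k.max(),wf(np.median(P[v,k],0)).round(4),np.median(P[v,k],0)[2])
E
```

```text
[[-0.06065175 -0.0003525 ]] [0.51227237 0.04122108 0.30332658] [-0.30969865 -0.36498825  0.06180052] 0.011072060457175327
150 230 279 [[-0.0528  0.0474]] 0.26240175102687113
180 230 277 [[-0.0566  0.0318]] 0.2653652838062653
200 244 261 [[-0.0568  0.0206]] 0.26568007045050335
```

View pics/w24.png

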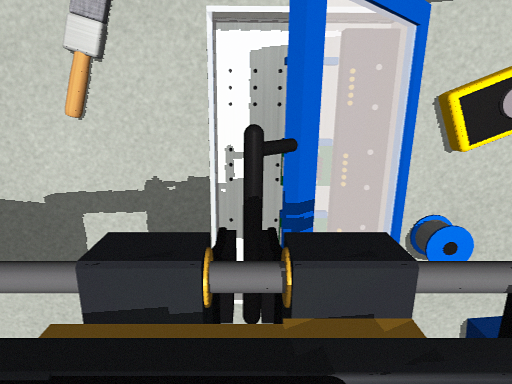

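>>> {"op": "carry_out", "data": {
  "motion": [
    [0.01,0,0,0,0,0,0],
    [0.018,0,-0.002,0,0,0,0],
    [0.026,0,-0.01,0,0,0,0],
    [0.035,0,-0.018,0,0,0,0],
    [0.044,0,-0.026,0,0,0,0],
    [0.053,0,-0.033,0,0,0,0],
    [0.063,0,-0.04,0,0,0,0],
    [0.073,0,-0.046,0,0,0,0]
  ]
}}

```text
t: 38.78
tcp_pos: [0.4655, 0.0454, 0.2297]
tool_rot: [0.03, 0.707, -0.03, 0.706]
force: [-1.8, 0.7, 3.1]
grip_width: 0.0005
```

```bash
python3 - <<'E'
from h import *
s=r.sense();print(wf(s['tcp_pos']),s['tcp_pos'],s['force'],s['grip_width']); snap('w25')
c,im,d=load('w25'); P=cloud(c,d)
for v in (180,200):
    row=im[v,200:300].sum(1); k=np.where(row<130)[0]+200; k=k[(k>225)&(k<280)]; print(v,k.min(),k.max(),wf(np.median(P[v,k],0)).round(4),np.median(P[v,k],0)[2])
E
```

```text
[[-0.10761621 -0.00045485]] [0.46549712 0.04543381 0.22966952] [-1.81658543  0.67497984  3.13167197] 0.00046281644156130326
180 242 263 [[-0.1041  0.035 ]] 0.20636717019157222
200 243 262 [[-0.104   0.0249]] 0.20690863711333718
```

View pics/w25.png

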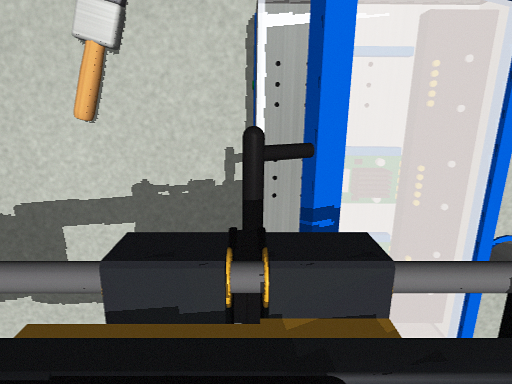

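>>> {"op": "carry_out", "data": {
  "motion": [
    [0.0096,0,-0.004,0,0,0,0],
    [0.02,0,-0.0095,0,0,0,0],
    [0.031,0,-0.014,0,0,0,0],
    [0.042,0,-0.018,0,0,0,0],
    [0.053,0,-0.0215,0,0,0,0],
    [0.063,0,-0.0245,0,0,0,0],
    [0.07,0,-0.026,0,0,0,0],
    [0.075,0,-0.0265,0,0,0,0]
  ]
}}

```text
t: 39.5
tcp_pos: [0.4396, 0.0473, 0.1548]
tool_rot: [0.03, 0.707, -0.03, 0.706]
force: [-1.4, -0.6, 1.7]
grip_width: 0.0007
```

>>> {"op": "carry_out", "data": {
  "motion": [
    [0.005,0,-0.001,0,0,0,0],
    [0.01,0,-0.0015,0,0,0,0],
    [0.015,0,-0.002,0,0,0,0],
    [0.02,0,-0.002,0,0,0,0],
    [0.024,0,-0.002,0,0,0,0],
    [0.028,0,-0.002,0,0,0,0]
  ]
}}

```text
t: 40.0
tcp_pos: [0.4385, 0.0475, 0.1278]
tool_rot: [0.03, 0.706, -0.03, 0.706]
force: [0.4, -0.4, 1.1]
grip_width: 0.0007
```

```bash
python3 - <<'E'
from h import *
s=r.sense();print(wf(s['tcp_pos']),s['tcp_pos'],s['force'],s['grip_width'])
E
```

```text
[[-0.13469971 -0.00090445]] [0.43848684 0.04747427 0.12776475] [ 0.36874165 -0.42106725  1.10280365] 0.0006611032049724207
```

>>> {"op": "carry_out", "data": {
  "motion": [
    [0.002,0,0,0,0,0,0],
    [0.004,0,0,0,0,0,0],
    [0.006,0,0,0,0,0,0],
    [0.007,0,0,0,0,0,0],
    [0.008,0,0,0,0,0,0],
    [0.009,0,0,0,0,0,0],
    [0.01,0,0,0,0,0,0],
    [0.01,0,0,0,0,0,0]
  ]
}}

```text
t: 40.67
tcp_pos: [0.4385, 0.0475, 0.1191]
tool_rot: [0.03, 0.707, -0.03, 0.706]
force: [-4.2, -0.4, 8.6]
grip_width: 0.0003
```

>>> {"op": "carry_out", "data": {
  "motion": [
    [0.001,0,0,0,0,0,0],
    [0.002,0,0,0,0,0,0],
    [0.002,0,0,0,0,0,0]
  ]
}}

```text
t: 40.92
tcp_pos: [0.4387, 0.0475, 0.1188]
tool_rot: [0.03, 0.707, -0.03, 0.706]
force: [-11.5, 1.1, 23.5]
grip_width: 0.0006
```

>>> {"op": "carry_out", "data": {
  "motion": [
    [-0.003,0,0,0,0,0,0],
    [-0.02,0,0,0,0,0,0],
    [-0.05,0,0,0,0,0,0],
    [-0.09,0,0,0,0,0,0],
    [-0.13,0,0,0,0,0,0],
    [-0.15,0,0,0,0,0,0],
    [-0.15,0,0,0,0,0,0]
  ]
}}

```text
t: 41.5
tcp_pos: [0.4415, 0.0473, 0.2724]
tool_rot: [0.03, 0.703, -0.03, 0.71]
force: [0.6, -0.8, -1.2]
grip_width: 0.0008
```

```bash
python3 - <<'E'
from h import *
c,im,d=snap('t26','top'); c2,i2,d2=snap('w26'); snap('s26','scene')
P=cloud(c,d); print('white box',P[125,170],P[90,170]); 
hsv=cv2.cvtColor(im,cv2.COLOR_RGB2HSV); m=((hsv[...,0]>45)&(hsv[...,0]<85)&(hsv[...,1]>90)); m[:, :165]=0;m[:,200:]=0;m[:145]=0;m[190:]=0
ys,xs=np.nonzero(m); big=[(x,y) for x,y in zip(xs,ys) if y>165]; print(big); b=np.mean(big,0); print(b,cast(c,[b],.067))
rel(np.r_[cast(c,[b],.067)[0][:2],.24],down(FY))
crop('t26c',im,150,90,330,220,4.4)
E
```

```text
white box [0.71585735 0.35518965 0.10539769] [0.8356859  0.35513771 0.11154032]
[(np.int64(176), np.int64(169)), (np.int64(177), np.int64(169)), (np.int64(178), np.int64(169)), (np.int64(179), np.int64(169)), (np.int64(175), np.int64(170)), (np.int64(176), np.int64(170)), (np.int64(177), np.int64(170)), (np.int64(178), np.int64(170)), (np.int64(179), np.int64(170)), (np.int64(180), np.int64(170)), (np.int64(175), np.int64(171)), (np.int64(176), np.int64(171)), (np.int64(177), np.int64(171)), (np.int64(178), np.int64(171)), (np.int64(179), np.int64(171)), (np.int64(180), np.int64(171)), (np.int64(175), np.int64(172)), (np.int64(176), np.int64(172)), (np.int64(177), np.int64(172)), (np.int64(178), np.int64(172)), (np.int64(179), np.int64(172)), (np.int64(180), np.int64(172)), (np.int64(176), np.int64(173)), (np.int64(177), np.int64(173)), (np.int64(178), np.int64(173)), (np.int64(179), np.int64(173)), (np.int64(180), np.int64(173)), (np.int64(177), np.int64(174)), (np.int64(178), np.int64(174)), (np.int64(179), np.int64(174))]
[177.63333333 171.36666667] [[0.56426161 0.3351467  0.067     ]]
t 41.65 tcp [0.4381 0.0475 0.2654] F [ 0.4 -0.2 -0.8] grip 0.0005
-> [0.0253 0.2973 0.1013] [ 0.007  -0.0006  0.    ] rows 7.6
```

View pics/t26c.png

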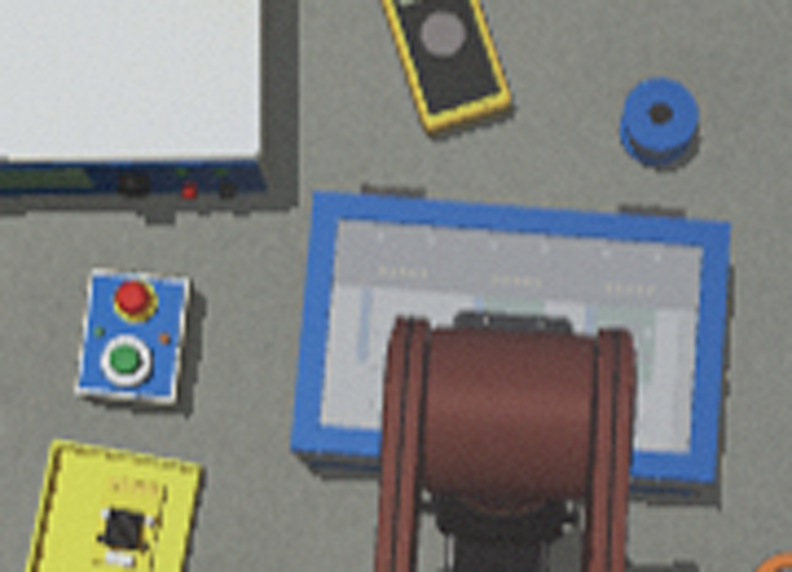

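View pics/w26.png

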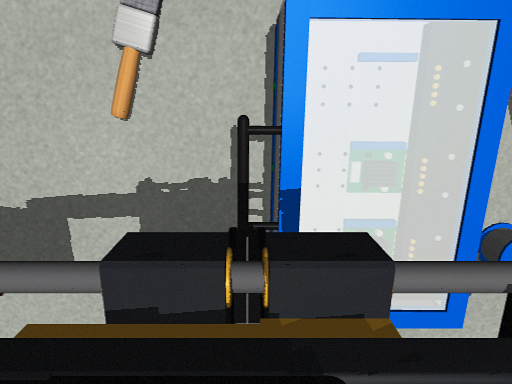

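>>> {"op": "carry_out", "data": {
  "motion": [
    [0.02,0.297,0.101,0,0,0,0],
    [0.02,0.297,0.101,0,0,0,0],
    [0.02,0.297,0.101,0,0,0,0],
    [0.02,0.297,0.101,0,0,0,0],
    [0.02,0.297,0.101,0,0,0,0],
    [0.02,0.297,0.101,0,0,0,0],
    [0.02,0.297,0.101,0,0,0,0],
    [0.02,0.297,0.101,0,0,0,0]
  ]
}}

```text
t: 42.32
tcp_pos: [0.5636, 0.3382, 0.2421]
tool_rot: [0.029, 0.708, -0.03, 0.705]
force: [-0.6, -0.9, 0.2]
grip_width: 0.0005
```

>>> {"op": "carry_out", "data": {
  "motion": [
    [0,0,0,0,0,0,0],
    [0,0,0,0,0,0,0],
    [0,0,0,0,0,0,0],
    [0,0,0,0,0,0,0]
  ]
}}

```text
t: 42.65
tcp_pos: [0.5637, 0.3335, 0.2452]
tool_rot: [0.03, 0.707, -0.031, 0.706]
force: [-0.6, -0.1, -0.4]
grip_width: 0.0005
```

```bash
python3 - <<'E'
from h import *
c,im,d=snap('w27'); P=cloud(c,d)
hsv=cv2.cvtColor(im,cv2.COLOR_RGB2HSV); m=((hsv[...,0]>45)&(hsv[...,0]<85)&(hsv[...,1]>90)).astype(np.uint8)
n,l,st,ce=cv2.connectedComponentsWithStats(m)
for i in range(1,n):
    if st[i,4]>60: print(st[i],ce[i].round(1),cast(c,[ce[i]],.067).round(4),P[int(ce[i][1]),int(ce[i][0])].round(4))
rel((.5643,.3351,.1),down(FY))
E
```

```text
[236 164  23  25 456] [247.  175.8] [[0.5652 0.3379 0.067 ]] [0.5653 0.3388 0.068 ]
[398 210   8  12  86] [401.6 215.3] [[0.7138 0.2851 0.067 ]] [0.7061 0.2915 0.0828]
[397 239   8  12  84] [400.7 244.5] [[0.7139 0.2539 0.067 ]] [0.7058 0.2624 0.0835]
t 42.7 tcp [0.5639 0.3336 0.2458] F [-0.4  0.1  1. ] grip -0.0001
-> [0.1458 0.0017 0.0003] [ 0.0058 -0.0006  0.0006] rows 3.5
```

View pics/w27.png

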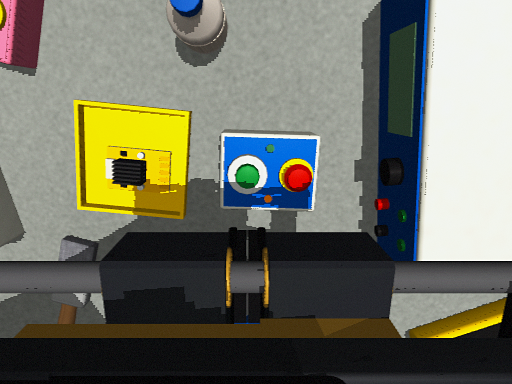

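Button at wrist (247,176) on the small box gives (0.565, 0.3375). Coming down above it.

>>> {"op": "carry_out", "data": {
  "motion": [
    [0.03,0.004,0.001,0,0,0,0],
    [0.06,0.004,0.001,0,0,0,0],
    [0.09,0.004,0.001,0,0,0,0],
    [0.12,0.004,0.001,0,0,0,0],
    [0.14,0.004,0.001,0,0,0,0],
    [0.146,0.004,0.001,0,0,0,0],
    [0.146,0.004,0.001,0,0,0,0],
    [0.146,0.004,0.001,0,0,0,0]
  ]
}}

```text
t: 43.37
tcp_pos: [0.5663, 0.3384, 0.1015]
tool_rot: [0.031, 0.706, -0.03, 0.707]
force: [0.5, -0.2, 0.2]
grip_width: 0.0004
```

```bash
python3 - <<'E'
from h import *
snap('w28');rel((.565,.3375,.089),down(FY))
E
```

```text
t 43.42 tcp [0.567  0.3389 0.1025] F [0.3 0.5 0.7] grip 0.0005
-> [ 0.0135 -0.0016 -0.0019] [ 0.0064  0.003  -0.0016] rows 0.3
```

View pics/w28.png

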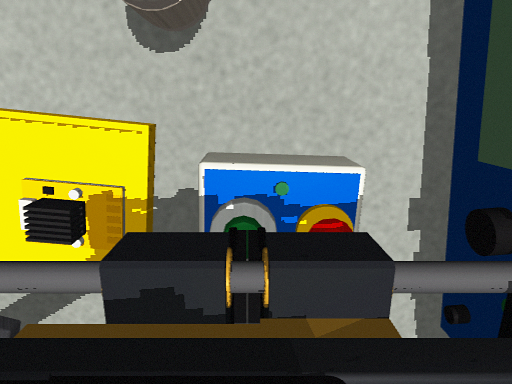

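>>> {"op": "carry_out", "data": {
  "motion": [
    [0.004,-0.001,-0.002,0,0,0,0],
    [0.008,-0.001,-0.002,0,0,0,0],
    [0.011,-0.001,-0.002,0,0,0,0],
    [0.011,-0.001,-0.002,0,0,0,0],
    [0.011,-0.001,-0.002,0,0,0,0]
  ]
}}

```text
t: 43.83
tcp_pos: [0.5635, 0.338, 0.0893]
tool_rot: [0.03, 0.706, -0.03, 0.706]
force: [-0.4, -0.3, 1.9]
grip_width: 0.0004
```

>>> {"op": "carry_out", "data": {
  "motion": [
    [0.001,0,0,0,0,0,0],
    [0.002,0,0,0,0,0,0],
    [0.003,0,0,0,0,0,0],
    [0.004,0,0,0,0,0,0],
    [0.005,0,0,0,0,0,0],
    [0.006,0,0,0,0,0,0],
    [0.006,0,0,0,0,0,0]
  ]
}}

```text
t: 44.42
tcp_pos: [0.5636, 0.338, 0.0835]
tool_rot: [0.03, 0.706, -0.03, 0.707]
force: [-1.9, -0.1, 5.0]
grip_width: 0.0004
```

>>> {"op": "carry_out", "data": {
  "motion": [
    [0.001,0,0,0,0,0,0],
    [0.002,0,0,0,0,0,0],
    [0.003,0,0,0,0,0,0],
    [0.003,0,0,0,0,0,0]
  ]
}}

```text
t: 44.75
tcp_pos: [0.5637, 0.3381, 0.0831]
tool_rot: [0.03, 0.706, -0.03, 0.707]
force: [-7.7, -4.4, 19.7]
grip_width: 0.0007
```

>>> {"op": "carry_out", "data": {
  "motion": [
    [-0.003,0,0,0,0,0,0],
    [-0.012,0,0,0,0,0,0],
    [-0.04,0,0,0,0,0,0],
    [-0.08,0,0,0,0,0,0],
    [-0.12,0,0,0,0,0,0],
    [-0.16,0,0,0,0,0,0],
    [-0.16,0,0,0,0,0,0],
    [-0.16,0,0,0,0,0,0]
  ]
}}

```text
t: 45.42
tcp_pos: [0.5654, 0.3388, 0.2444]
tool_rot: [0.031, 0.704, -0.029, 0.709]
force: [0.3, -0.4, 0.0]
grip_width: 0.0004
```

>>> {"op": "carry_out", "data": {
  "motion": [
    [-0.06,0,-0.1,0,0,0,0],
    [-0.06,0,-0.14,0,0,0,0],
    [-0.06,0,-0.16,0,0,0,0],
    [-0.06,0,-0.17,0,0,0,0],
    [-0.06,0,-0.17,0,0,0,0],
    [-0.06,0,-0.17,0,0,0,0]
  ]
}}

```text
t: 45.92
tcp_pos: [0.391, 0.3529, 0.2999]
tool_rot: [0.029, 0.707, -0.029, 0.706]
force: [0.1, 0.4, -0.5]
grip_width: 0.0006
```

```bash
python3 - <<'E'
from h import *
c,im,d=snap('t29','top'); snap('s29','scene'); snap('w29'); P=cloud(c,d)
for u,v in [(225,140),(270,141),(312,147),(219,190),(310,196),(226,165),(315,165)]: print((u,v),im[v,u],P[v,u].round(4),wf(P[v,u]).round(3))
print('button z',P[171,178])
crop('t29c',im,120,90,330,250,3.7); print(r.sense()['tcp_pos'],r.sense()['t'])
E
```

```text
(225, 140) [ 70 116 187] [0.6639 0.1712 0.0957] [[0.078 0.143]]
(270, 141) [ 74 115 183] [0.6579 0.0198 0.0966] [[ 0.086 -0.008]]
(312, 147) [ 65 107 175] [ 0.6354 -0.1208  0.0955] [[ 0.077 -0.15 ]]
(219, 190) [ 71 120 189] [0.494  0.1919 0.098 ] [[-0.093  0.148]]
(310, 196) [ 69 111 179] [ 0.4694 -0.109   0.0992] [[-0.09  -0.154]]
(226, 165) [183 186 189] [0.5795 0.1688 0.0896] [[-0.005  0.133]]
(315, 165) [98 97 92] [ 0.5921 -0.1413 -0.0006] [[ 0.036 -0.175]]
button z [0.56427142 0.3326985  0.07385095]
[0.39436295 0.35206001 0.29879546] 46.0667
```

View pics/t29.png

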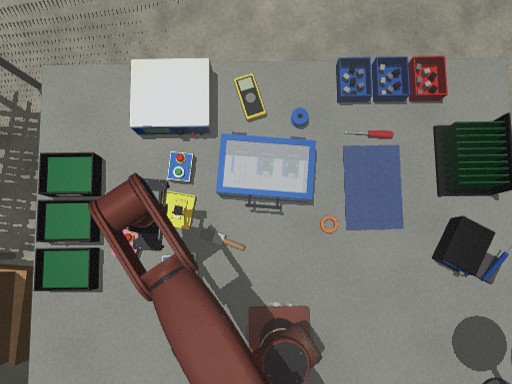

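View pics/t29c.png

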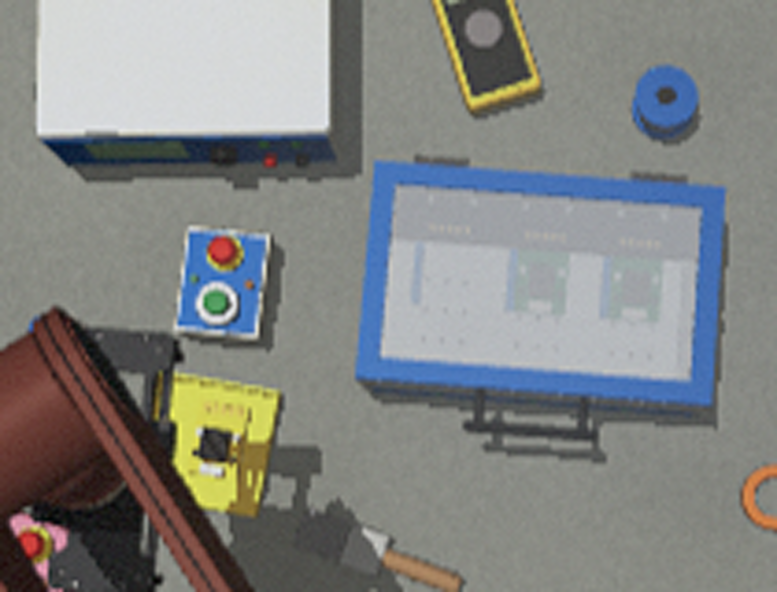

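View pics/s29.png

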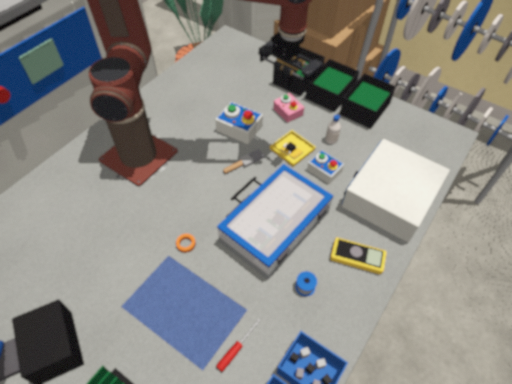

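The mat is empty, both modules sit in their nests under the closed level cover, the reference is in its tray, and the bystanders look unmoved. Handing in.

```bash
python3 - <<'E'
from station import r
s=r.sense(); print(s['t'],s['force'].round(1)); print(r.close_job())
E
```

```text
46.0667 [ 0.2 -0.3  0.2]
the job is handed in; nothing more can be done
None
```

The job is done and handed in at about 46 s of robot time; the hand-in reports no verdict.

- **Reference:** I slid it out from under the contact block and laid it flat in the yellow tray, board up.
- **Green modules:** Only two were on the mat. One is now in the middle nest and one in the right nest, contacts under the block. I pushed each against the back stop and the side fence with closed fingers. Both stopped hard and at matching positions, within about 0.5 mm. The close-up pictures showed them flush along the fences.
- **Cover:** I pulled it forward by the handle, then pressed it down slowly until it stopped hard, with the tool at 118.8 mm (118.5 mm expected).
- **Start button:** With the cover closed, I pressed the button on the small non-pink control box down its full 6 mm until it bottomed, then released it.

**Last checks:** The final pictures show the mat empty, the cover down and the tape, screwdriver, bottle, spool and brush apparently where they were. Two readings were not exact:
- The top camera's depth put the cover's front edge 2–3 mm higher than its back. That is about the camera's noise, so I relied on the hard stop.
- It also read the button top 7 mm above its stated 67 mm. The wrist camera and the finger contact both agreed with 67 mm before the press, so I treated the 7 mm as error.

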